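# Close the lever-lid tin

### The job

The lid of the wire-handled tin is only half pushed in and sits crooked. First fold the wire handle down to either side so that it is out of the way, then go round the lid's raised rim with the fingertips, pressing it down a little at a time until the lid is fully home all the way round. Press gently and only on the rim, because the thin middle of the lid dents; pick nothing up, leave the tin standing where it is and do not disturb the other things on the bench.

Things in the scene. Friction and masses are not known exactly. Their poses are not given: they have to be found in the camera images.
- tin: Bare steel lever-lid tin with a paper band, loose, 1.6 kg, standing upright; 145 mm in diameter (151 mm over the top and bottom seams), 118 mm high without the lid. Origin: centre of its underside; z up along its axis. Its wire handle hinges on two ears at y = +80 and y = -80 mm, z = 96 mm of this frame.
- tin_mouth (a point): Point on the tin's axis at the height of its top seam, 118 mm above its underside; axes as the tin's.
- bail (a joint): Wire handle of the tin, hinged about the tin's y axis through the ears (96 mm above the underside). 0 = standing straight up over the lid, positive = leaning towards the tin's +x, negative = towards -x; stops at +-1.95 rad, hanging beside the tin. It stays by friction within about 0.5 rad of upright; pushed past about 0.8 rad and let go, it drops to the stop by itself. About 0.3 N at its top moves it. Folded down means beyond +-1.5 rad.
- bail_top (a point): Middle of the wire handle's top, 83 mm from the hinge line; a grey grip tube 10 mm thick and 40 mm long lies here, along the hinge direction. The handle is a U of 3.6 mm wire, 160 mm wide.
- lid_middle: Thin recessed middle of the lid, 117 mm in diameter, 4 mm lower than the lid's rim; not to be pressed (5 N dents it). Origin: its centre, z along the lid's axis.
- rim0 (a point): Point 0 of 6 on top of the lid's raised rim, 62 mm from the lid's axis, 0 degrees from the tin's +x towards its +y. Height above tin_mouth: 3.5 mm when home.
- rim1 (a point): Point 1 of 6 on top of the lid's raised rim, 62 mm from the lid's axis, 60 degrees from the tin's +x towards its +y. Height above tin_mouth: 3.5 mm when home.
- rim2 (a point): Point 2 of 6 on top of the lid's raised rim, 62 mm from the lid's axis, 120 degrees from the tin's +x towards its +y. Height above tin_mouth: 3.5 mm when home.
- rim3 (a point): Point 3 of 6 on top of the lid's raised rim, 62 mm from the lid's axis, 180 degrees from the tin's +x towards its +y. Height above tin_mouth: 3.5 mm when home.
- rim4 (a point): Point 4 of 6 on top of the lid's raised rim, 62 mm from the lid's axis, 240 degrees from the tin's +x towards its +y. Height above tin_mouth: 3.5 mm when home.
- rim5 (a point): Point 5 of 6 on top of the lid's raised rim, 62 mm from the lid's axis, 300 degrees from the tin's +x towards its +y. Height above tin_mouth: 3.5 mm when home.
- lid_center (a point): On the axis of the lid at the height of its rim top. Aluminium lid, 132 mm over all, inside the tin's top seam. Its raised rim is a flat ring from 58 to 65 mm radius, 3.5 mm above the top seam when home (a hard stop), at the start up to 10 mm higher and crooked. 11 to 17 N on the rim moves that part down and leaves it there; the far side stays by friction (40 N can raise it, 45 N is too rough).
- small_tin: Bystander: smaller closed tin without a handle, 83 mm in diameter, 83 mm high; origin under its centre.
- screwdriver: Bystander: screwdriver with an orange handle, 199 mm long, 27 mm thick, lying; origin under its middle.
- dye_jar: Bystander: small white jar with a yellow lid, 52 mm in diameter, 66 mm high; origin under its centre.
- nail_brush: Bystander: grey brush with a bow handle, 30x85x55 mm; origin under its centre.
- petri_dish: Bystander: shallow round dish, 67 mm in diameter, 13 mm high; origin under its centre.
- tea_mug: Bystander: white mug, 78 mm in diameter, 97 mm high; origin under its centre.
Not all that is in view belongs to the job. Leave any red look-alike of the tin alone.

How it is judged:
By the outcome, as a careful person would: the job done as asked, in the order asked, and still so for the second after the job is handed in, with the robot touching nothing.
It also fails if it takes over 72 s, if anything falls off the work surface, if the arm or the gripper's body presses on something with over 40 N, if the wrist force passes 120 N, or if a joint passes its speed limit or range.

### The arm

A 6-joint arm with a two-finger parallel gripper is mounted at the origin on a cart in front of the work surface, level with it; the furniture and walls round the work are solid. World frame = base frame: x ahead of the robot, y to its left, z up, the work surface at z = 0. Lengths are in m, angles in rad, forces in N, time in s.
With the tool pointing down it reaches from about 0.35 to 0.975 m from the base axis. Payload 4.9 kg.
Tool frame: the origin (TCP) lies midway between the tips of the shut fingers; the grasp point (between the pads) lies manip.grip_depth behind it (manip.grip_depth is the distance from the TCP to the grasp point, in m); z points along the fingers, x is the direction in which the jaws open and shut, and the axes are right-handed (so a half turn about z gives the same grasp; the last joint's range is limited). The gripper opens to 85 mm and grips with 20 to 120 N. Pads are 22 mm wide; open, the fingers measure 114 mm over their backs; the gripper's body (76 mm by 85 mm) begins 54 mm behind the grasp point. The pads swing forward as they close: fully open they stand 13 mm farther back than shut.
Start: joints at [-1.342, 0.053, 1.613, -0, 1.476, -0.119], TCP at [0.213, -0.588, 0.231] pointing down, gripper open.
Joint ranges: [-3.01, 3.01], [-1.01, 2.22], [0.06, 2.58], [-1.02, 4.17], [0.09, 2.62], [-3.14, 3.14]. Speed limits (rad/s): [2.57, 2.57, 3.14, 3.14, 3.14, 3.14].

### API

Orientations are given as a unit quaternion [w, x, y, z].
In Python, from plant import state, grab_frame, ticket, manip gives the robot as it stands.
- The arm moves only by the tool carry_out, never from a script. Its argument "moves" is a list that holds one entry, the list of rows, each a list of 7 numbers: the turn, a rotation vector about the tool's x, y, z each as a share of 5 degrees, from -1 to 1, then the shift along the tool's x, y, z each as a share of 0.04 m, from -1 to 1, then the gripper command: -1 is shut, 1 is fully open, values between are in proportion. A call has 1 to 8 rows; each row shifts and turns the commanded pose from where the row before left it, along the tool's axes as they then stand; what a row does not reach is not made up. A row lasts 1/12 s, in which the tool goes at most 41.7 mm and 7.16 degrees, less where a joint would pass 70% of its speed; a pose out of reach is approached as far as the arm can. A call with a number of a shift or a turn outside -1 to 1 is refused whole. A call with a gripper value outside its range is refused whole. The fingers move at their own pace and stop on an object; the grip force is fixed at half the most. Time passes only in rows, so rows that do not move let the fingers close. It gives the time, the measured TCP pose, the force and the opening at its end, in the units of the state.
- state(): the state, without advancing time (a new reading comes with each control period).
- grab_frame(name): name is "scene" or "top"; returns a dict with "frame" (480x640x3 uint8, red, green, blue), "z_map" (480x640 float32, m along the optical axis (not along the pixel's ray), 0 where there is no reading), "K" (3x3 intrinsics, pixels), "world_from_camera" (4x4, takes a point from camera to world coordinates). Camera axes: x right, y down, z forward; pixel columns grow to the right and rows downward; lengths in m; the calibration is good to about 2 mm. A picture is of the moment at which its call begins.
- ticket.job_done(): hands the job in, once; it reports no verdict.
The state is a dict: "time": time; "joint_pos": joint angles; "joint_vel": joint speeds; "joint_efforts": joint torques, N m; "tool_pos": TCP position; "tool_rot": TCP orientation; "contact_force": force on the tool from outside, world axes, zero at the start; "ft_torque": the same for the moment, N m; "gripper_width": opening from 0.0 (shut) to 1.0 (fully open).
Only numpy, scipy, OpenCV 4.12 (cv2) and the standard library are available. Lean on these libraries where they do the work, as an engineer would, in place of code of your own. Each camera call takes 0.05 s, during which the arm holds its last target.

## Working session

There is one attempt and no reset: what is moved stays moved. The work goes in short steps, Python scripts to look and compute and a tool call to move; the robot and the scene stay as the last step left them, time stands still between calls to the robot, and variables do not carry over. Pictures are saved under pics/ and viewed, and the job is handed in when it is done.

Besides the shell and the picture viewer there is one more tool, called after "Call:" in YAML: its name, and indented under it one key for each argument. carry_out: Moves the arm, as the interface text tells. Shift numbers are shares of 0.04 m and turn numbers shares of 5 degrees, none past 1 either way. Its arguments: {"type":"object","properties":{"moves":{"type":"array"}},"required":["moves"]}

```bash
ls; mkdir -p pics; python3 - <<'E'
from plant import state, grab_frame, ticket, manip
import cv2,numpy as np
print(state()); print([ (a,getattr(manip,a)) for a in dir(manip) if a[0]!='_'])
for n in("scene","top"):
    f=grab_frame(n); cv2.imwrite(f"pics/{n}0.png",f["frame"][:,:,::-1]); np.savez(f"{n}0.npz",**f); print(n,f["K"],f["world_from_camera"])
E
```

```text
pics
{'time': 0.0, 'joint_pos': array([-1.34199091e+00,  5.33425095e-02,  1.61435546e+00,  2.26370016e-05,
        1.47597603e+00, -1.19017876e-01]), 'joint_vel': array([-0.00106037, -0.00065139, -0.00053761, -0.00017353, -0.0003774 ,
        0.00064267]), 'joint_efforts': array([ 4.47955235e-04, -3.93677759e+01, -3.70177674e+01, -1.52782955e-04,
        6.98031407e-03,  4.09491108e-08]), 'tool_pos': array([ 0.21288186, -0.58694482,  0.2300352 ]), 'tool_rot': array([-7.02775247e-04,  8.18794469e-01, -5.74085825e-01, -7.67614319e-04]), 'contact_force': array([-0.05037549, -0.19790422, -0.65283767]), 'ft_torque': array([-0.04488978,  0.01365171,  0.02282908]), 'gripper_width': 0.9957458191287771}
[('IKError', <class 'plant.IKError'>), ('grip_depth', 0.0187)]
scene [[619.41801692   0.         316.48132024]
 [  0.         619.41801692 233.20659788]
 [  0.           0.           1.        ]] [[-0.81970339 -0.41448274  0.39533582 -0.07011001]
 [-0.5724932   0.57070133 -0.58868627  0.90034219]
 [ 0.01838162 -0.70887521 -0.70509436  1.2506681 ]
 [ 0.          0.          0.          1.        ]]
top [[465.24257463   0.         326.62197548]
 [  0.         465.24257463 240.11047672]
 [  0.           0.           1.        ]] [[-0.01732399 -0.98361486  0.17944826  0.3934208 ]
 [-0.99983613  0.0179853   0.00205885 -0.02492371]
 [-0.00525254 -0.17938319 -0.98376526  1.04834071]
 [ 0.          0.          0.          1.        ]]
```

View pics/scene0.png

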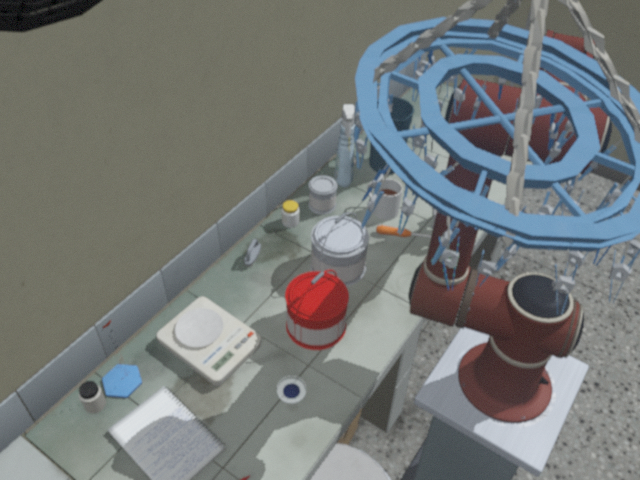

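View pics/top0.png

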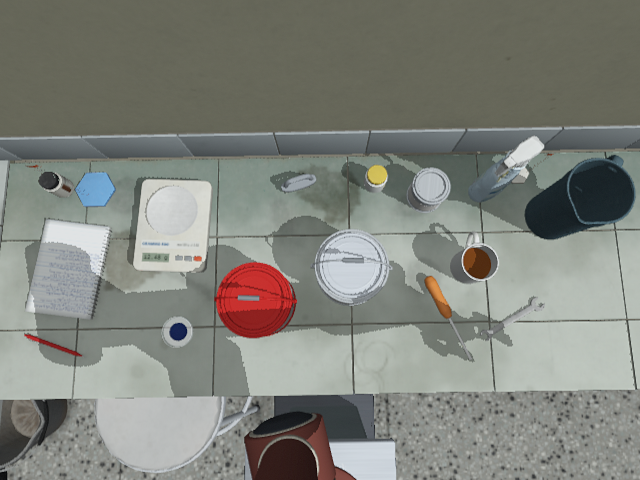

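The grey tin is at about (352,267) in the top view, with its handle's grip at (352,260). The red look-alike is at (256,300). Next I'll enlarge the tin and measure it.

```bash
cat > h.py <<'E'
import numpy as np,cv2
def cloud(f):
    K=f["K"];z=f["z_map"];v,u=np.mgrid[:480,:640]
    p=np.stack([(u-K[0,2])/K[0,0]*z,(v-K[1,2])/K[1,1]*z,z],-1)
    T=f["world_from_camera"];w=p@T[:3,:3].T+T[:3,3]; w[z==0]=np.nan
    return w
def proj(f,P):
    T=np.linalg.inv(f["world_from_camera"]);q=np.atleast_2d(P)@T[:3,:3].T+T[:3,3];q=q@f["K"].T
    return q[:,:2]/q[:,2:]
E
python3 - <<'E'
from h import *
T=np.load("top0.npz");S=np.load("scene0.npz")
a=cv2.resize(T["frame"][215:315,300:410,::-1],None,fx=7,fy=6*7/6,interpolation=cv2.INTER_CUBIC)[:600];cv2.imwrite("pics/t1.png",cv2.resize(T["frame"][220:312,300:410,::-1],None,fx=6,fy=6,interpolation=cv2.INTER_CUBIC))
cv2.imwrite("pics/s1.png",cv2.resize(S["frame"][190:290,290:410,::-1],None,fx=6,fy=6,interpolation=cv2.INTER_CUBIC))
w=cloud(T);ws=cloud(S)
for nm,(u,v) in dict(grip=(352,260),lidmid=(352,275),bench=(350,360),rimL=(319,267),rimR=(385,267)).items(): print(nm,w[v,u].round(4))
for nm,(u,v) in dict(lid=(340,235),ring=(365,140),ring2=(540,230)).items(): print('S',nm,ws[v,u].round(4))
# max-z of things over bench
print("lamp pts", [np.nanmin(ws[...,i][(ws[...,2]>0.5)]) for i in range(3)],[np.nanmax(ws[...,i][(ws[...,2]>0.5)]) for i in range(3)])
m=(w[...,0]>0.2)&(w[...,0]<.7)&(abs(w[...,1]+.08)<.2)&(w[...,2]>.1)&(w[...,2]<.3)
print(np.c_[w[m]].shape)
for lo in np.arange(.10,.20,.01):
    k=m&(w[...,2]>=lo)&(w[...,2]<lo+.01); k&=(abs(w[...,1]+.08)<.1)
    if k.sum(): print(lo.round(2),k.sum(),w[k].min(0).round(3),w[k].max(0).round(3))
E
```

```text
grip [ 0.5124 -0.07    0.1835]
lidmid [ 0.4908 -0.0725  0.1211]
bench [ 0.3171 -0.0693 -0.0014]
rimL [ 0.5079 -0.0068  0.1225]
rimR [ 0.5064 -0.1397  0.1148]
S lid [ 0.5093 -0.0713  0.1231]
S ring [0.2237 0.3631 0.8049]
S ring2 [-0.0129  0.4511  0.8597]
lamp pts [np.float64(-0.09944503609005811), np.float64(-0.6089286650124606), np.float64(0.5000126950793774)] [np.float64(0.8071245290143989), np.float64(0.5852648001057278), np.float64(1.0007428267004965)]
(8543, 3)
0.1 8 [ 0.504 -0.154  0.1  ] [0.513 0.01  0.106]
0.11 1219 [ 0.435 -0.15   0.111] [0.586 0.007 0.12 ]
0.12 2924 [ 0.437 -0.149  0.12 ] [0.583 0.005 0.13 ]
0.13 19 [ 0.448 -0.146  0.13 ] [0.547 0.001 0.139]
0.14 11 [ 0.507 -0.141  0.14 ] [ 0.516 -0.003  0.149]
0.15 18 [ 0.507 -0.134  0.151] [ 0.516 -0.007  0.16 ]
0.16 25 [ 0.508 -0.125  0.16 ] [ 0.516 -0.019  0.17 ]
0.17 52 [ 0.507 -0.114  0.17 ] [ 0.517 -0.029  0.18 ]
0.18 96 [ 0.507 -0.091  0.18 ] [ 0.517 -0.053  0.186]
```

View pics/t1.png

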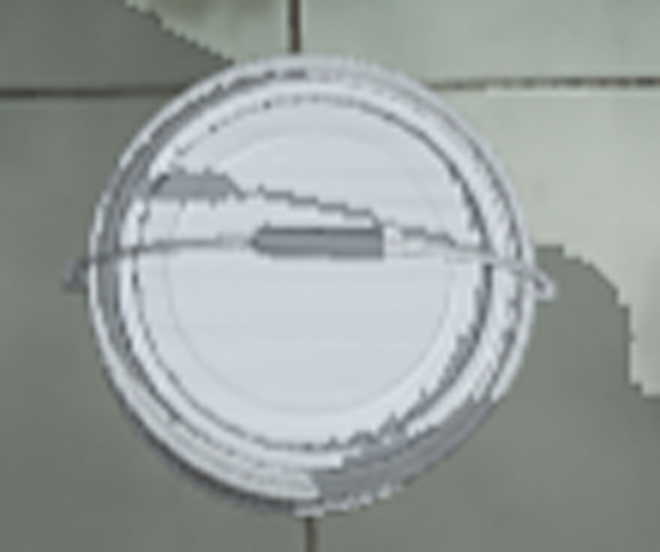

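View pics/s1.png

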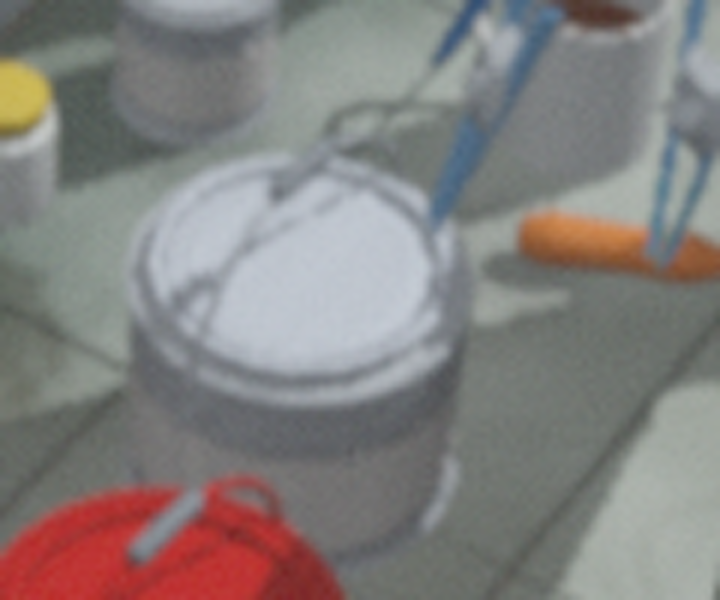

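```bash
python3 - <<'E'
from h import *
T=np.load("top0.npz");S=np.load("scene0.npz")
w=cloud(T);ws=cloud(S)
c=np.array([.509,-.072])
# fit seam outer circle: points z .112-.122 boundary radius>70
for W,n in((w,'top'),(ws,'scene')):
    P=W.reshape(-1,3);P=P[~np.isnan(P[:,0])]
    k=(P[:,2]>.105)&(P[:,2]<.13)&(np.hypot(*(P[:,:2]-c).T)<.085)
    Q=P[k];hull=cv2.convexHull((Q[:,:2]*1e5).astype(np.float32))
    print(n,'minEnclosing',[np.round(np.array(x)/1e5,4) for x in cv2.minEnclosingCircle(hull)])
    k=(P[:,2]>.105)&(P[:,2]<.145)
    Q=P[k];d=Q[:,:2]-c;r=np.hypot(*d.T);a=np.degrees(np.arctan2(d[:,1],d[:,0]))%360
    for lo,hi in((.0,.052),(.0595,.0635),(.069,.0745)):
        print(lo,[ (round(float(np.median(Q[(r>lo)&(r<hi)&(abs((a-t+180)%360-180)<12)][:,2]))*1000,1) if ((r>lo)&(r<hi)&(abs((a-t+180)%360-180)<12)).sum() else None) for t in range(0,360,30)])
    k=(r<.052)&(Q[:,2]<.132);A=np.c_[d[k],np.ones(k.sum())];s=np.linalg.lstsq(A,Q[k][:,2],rcond=None)[0];print('plane mid',s.round(4),'std',(Q[k][:,2]-A@s).std().round(4))
# hanging
P=ws.reshape(-1,3);P=P[(P[:,2]>.25)&(P[:,0]>.05)]
k=(P[:,0]>.2)&(P[:,0]<.75)&(abs(P[:,1]+.07)<.3);
print(k.sum()); 
if k.sum(): print(P[k].min(0),P[k].max(0))
P=w.reshape(-1,3);k=(P[:,2]>.25);print('top>.25',k.sum(),P[k].min(0) if k.sum() else 0,P[k].max(0) if k.sum() else 0)
z=S["z_map"];cv2.imwrite("pics/d.png",np.clip(z/2*255,0,255).astype(np.uint8))
for u,v in((470,180),(560,240),(450,255),(330,260),(520,190),(400,90),(620,250),(440,95),(510,140)): print(u,v,ws[v,u].round(3))
E
```

```text
top minEnclosing [array([ 0.5103, -0.0717]), np.float64(0.0794)]
0.0 [121.9, 122.0, 122.0, 122.0, 122.0, 122.4, 122.4, 122.7, 122.6, 122.5, 122.4, 122.2]
0.0595 [125.2, 124.3, 125.4, 126.0, 126.2, 126.8, 126.5, 127.0, 127.7, 126.6, 126.5, 126.5]
0.069 [117.1, 116.5, 116.3, 116.9, 116.4, 116.8, 116.8, 117.4, 117.1, 117.0, 117.1, 116.2]
plane mid [-0.0061 -0.0092  0.1223] std 0.0016
scene minEnclosing [array([ 0.5105, -0.0733]), np.float64(0.08)]
0.0 [122.2, 123.1, 123.2, 123.2, 122.5, 123.0, 122.9, 123.8, 123.3, 123.3, 122.4, 123.1]
0.0595 [124.7, 125.6, 123.8, 119.1, 123.0, 121.3, 123.8, 126.4, 127.5, 126.0, 125.1, 127.3]
0.069 [116.2, 116.4, 116.0, 115.1, 113.6, 115.3, 116.2, 119.1, 118.6, 131.9, 122.8, 120.8]
plane mid [-0.005  -0.0032  0.1231] std 0.0026
4544
[ 0.20000464 -0.36897099  0.25011752] [0.70226083 0.22997195 0.86623744]
top>.25 70649 [ 0.15421846 -0.60015072  0.25000034] [0.80165223 0.57399003 0.53516702]
470 180 [0.174 0.065 0.565]
560 240 [-0.031  0.441  0.85 ]
450 255 [0.056 0.472 0.801]
330 260 [ 0.492 -0.     0.102]
520 190 [0.02  0.426 0.873]
400 90 [ 0.792 -0.906  0.031]
620 250 [-0.12  -1.546 -0.799]
440 95 [ 0.674 -1.004  0.005]
510 140 [0.128 0.06  0.667]
```

```bash
python3 - <<'E'
from h import *
S=np.load("scene0.npz");ws=cloud(S);f=S["frame"].astype(int)
m=(f[...,2]>f[...,0]+50)&(f[...,2]>130)&(np.arange(640)[None]>340)
P=ws[m];P=P[~np.isnan(P[:,0])]
print(len(P),np.percentile(P,[0,5,25,50,75,95,100],axis=0).round(3))
r=(f[...,0]>f[...,1]+50)&(np.arange(640)[None]>400)
P=ws[r];print(len(P),np.nanpercentile(P,[0,5,25,50,75,95,100],axis=0).round(3))
E
```

```text
23751 [[-8.800e-02 -2.063e+00 -8.100e-01]
 [-6.300e-02  1.240e-01  8.440e-01]
 [ 2.000e-03  2.280e-01  8.480e-01]
 [ 7.600e-02  3.410e-01  8.550e-01]
 [ 1.680e-01  4.140e-01  8.590e-01]
 [ 2.620e-01  4.570e-01  8.640e-01]
 [ 8.030e-01  4.720e-01  9.500e-01]]
84 [[ 0.032 -0.595  0.015]
 [ 0.073 -0.279  0.019]
 [ 0.084 -0.006  0.294]
 [ 0.096  0.009  0.297]
 [ 0.162  0.017  0.299]
 [ 0.42   0.032  0.72 ]
 [ 0.423  0.034  0.722]]
```

Call:
carry_out:
  moves:
    - [[0, 0, 1, 0, 0, -0.3, -1], [0, 0, 1, 0, 0, -0.3, -1], [0, 0, 1, 0, 0, 0, -1], [0, 0, 1, 0, 0, 0, -1], [0, 0, 0, 0, 0, 0, -1]]

```text
time: 0.52
tool_pos: [0.213, -0.5874, 0.255]
tool_rot: [0.0, -0.706, 0.708, 0.0]
contact_force: [-0.0, 0.6, -0.0]
gripper_width: 0.302
```

```bash
python3 - <<'E'
from plant import *
s=state();from scipy.spatial.transform import Rotation as R
q=s['tool_rot'];print(s['time'],s['tool_pos'],R.from_quat(q[[1,2,3,0]]).as_matrix().round(3),s['contact_force'],s['gripper_width'])
E
```

```text
0.5167 [ 0.21297972 -0.58737612  0.25495911] [[-0.003 -1.    -0.   ]
 [-1.     0.003  0.001]
 [-0.001  0.    -1.   ]] [-0.03546623  0.64589157 -0.0214565 ] 0.30165685869925385
```

Call:
carry_out:
  moves:
    - [[0, 0, 0, -0.92, -0.42, 0, -1], [0, 0, 0, -0.92, -0.42, 0, -1], [0, 0, 0, -0.92, -0.42, 0, -1], [0, 0, 0, -0.92, -0.42, 0, -1], [0, 0, 0, -0.92, -0.42, 0, -1], [0, 0, 0, -0.92, -0.42, 0, -1], [0, 0, 0, -0.92, -0.42, 0, -1]]

```text
time: 1.1
tool_pos: [0.3311, -0.3281, 0.2547]
tool_rot: [-0.0, 0.707, -0.707, -0.0]
contact_force: [0.8, 0.3, 0.8]
gripper_width: -0.001
```

```bash
python3 - <<'E'
from plant import *
import cv2
f=grab_frame("scene");cv2.imwrite("pics/s2.png",f["frame"][:,:,::-1])
E
```

```text
(no output)
```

View pics/s2.png

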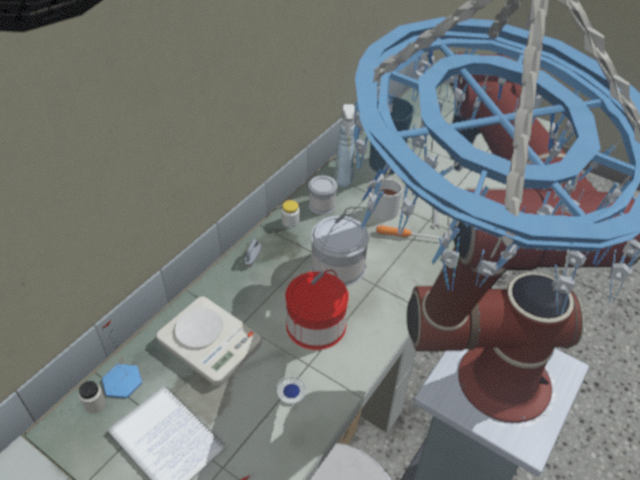

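```bash
python3 - <<'E'
from plant import *
from h import *
f=grab_frame("scene");w=cloud(f)
for u,v in((490,235),(470,220),(470,245),(440,320),(560,200),(520,115),(500,110),(600,205),(450,262),(490,268),(570,288),(480,250),(545,265)): print(u,v,w[v,u].round(3),f["frame"][v,u])
print(state()['joint_pos'].round(3))
E
```

```text
490 235 [0.065 0.287 0.675] [95 70 70]
470 220 [0.049 0.461 0.845] [115 158 190]
470 245 [0.085 0.296 0.651] [43 47 56]
440 320 [0.129 0.187 0.333] [59 46 41]
560 200 [-0.008  0.354  0.823] [ 92 104 128]
520 115 [0.049 0.386 0.923] [151 151 147]
500 110 [ 0.201 -0.107  0.605] [104  97 117]
600 205 [-0.042  0.275  0.777] [ 75  90 111]
450 262 [0.054 0.474 0.794] [125 133 137]
490 268 [0.018 0.455 0.792] [109 112 118]
570 288 [-0.056  0.442  0.799] [107 112 117]
480 250 [0.068 0.304 0.659] [77 56 54]
545 265 [-0.009  0.244  0.625] [61 48 51]
[-0.936 -0.357  1.94   0.002  1.559  0.627]
```

```bash
python3 - <<'E'
from h import *
S=np.load("scene0.npz");w=cloud(S);f=S["frame"].astype(int)
sub=w[60:310,345:640];fs=f[60:310,345:640]
# peg-like: y>0.05,z>.5
k=(sub[...,1]>.08)&(sub[...,2]>.5)
z=sub[k][:,2];print(k.sum(),np.percentile(z,[0,.5,1,2,5,10]).round(3))
red=(fs[...,0]-fs[...,2]>25)
k2=red&(sub[...,2]>.4);print(k2.sum(),np.percentile(sub[k2],[1,50,98,100],axis=0).round(3))
k3=k&~red&(sub[...,2]<.78);print(k3.sum(),np.histogram(sub[k3][:,2],bins=np.arange(.5,.8,.02)))
E
```

```text
37677 [0.655 0.761 0.767 0.774 0.787 0.797]
1547 [[ 0.011 -0.14   0.669]
 [ 0.156  0.031  0.715]
 [ 0.228  0.068  0.722]
 [ 0.236  0.448  0.763]]
1146 (array([  0,   0,   0,   0,   0,   0,   0,   6,  50,  45,   0,   0,  68,
       977,   0]), array([0.5 , 0.52, 0.54, 0.56, 0.58, 0.6 , 0.62, 0.64, 0.66, 0.68, 0.7 ,
       0.72, 0.74, 0.76, 0.78, 0.8 ]))
```

Call:
carry_out:
  moves:
    - [[0, 0, 0, -0.91, -0.42, 0, -1], [0, 0, 0, -0.91, -0.42, 0, -1], [0, 0, 0, -0.91, -0.42, 0, -1], [0, 0, 0, -0.91, -0.42, 0, -1], [0, 0, 0, -0.91, -0.42, 0, -1], [0, 0, 0, -0.91, -0.42, 0, -1], [0, 0, 0, -0.91, -0.42, 0, -1], [0, 0, 0, 0, 0, 0.5, -1]]

```text
time: 1.87
tool_pos: [0.4526, -0.0709, 0.2391]
tool_rot: [-0.003, 0.71, -0.704, 0.003]
contact_force: [-0.0, -0.1, 0.7]
gripper_width: 0.002
```

```bash
python3 - <<'E'
from plant import *
from h import *
s=state();print(s['tool_pos'],s['tool_rot'],s['contact_force'],s['joint_pos'].round(3))
f=grab_frame("top");cv2.imwrite("pics/t3.png",cv2.resize(f["frame"][200:350,270:440,::-1],None,fx=4,fy=4))
g=grab_frame("scene");cv2.imwrite("pics/s3.png",g["frame"][:,:,::-1])
E
```

```text
[ 0.45256036 -0.07093368  0.23911887] [-0.00288779  0.710158   -0.70403081  0.0028094 ] [-0.00409882 -0.05171201  0.6556618 ] [-0.32  -0.376  1.98   0.003  1.53   1.242]
```

View pics/t3.png

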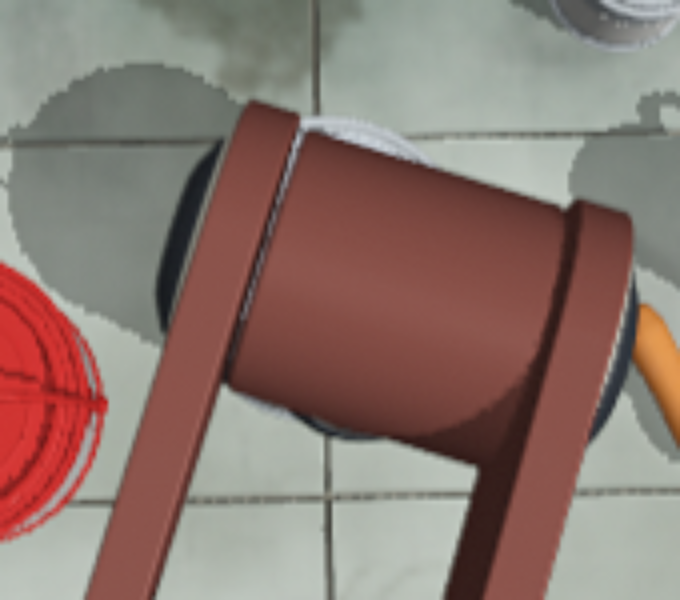

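View pics/s3.png

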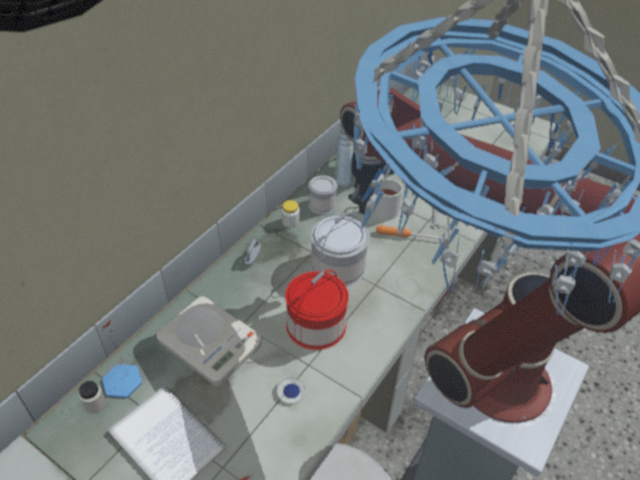

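```bash
python3 - <<'E'
from plant import *
from h import *
g=grab_frame("scene");print(proj(g,[state()['tool_pos'],[.45,-.071,.15],[.511,-.072,.183]]))
cv2.imwrite("pics/s4.png",cv2.resize(g["frame"][150:300,280:440,::-1],None,fx=4,fy=4,interpolation=cv2.INTER_CUBIC))
E
```

```text
[[364.13944856 212.44574108]
 [360.14886732 237.31878788]
 [340.65978809 217.69725417]]
```

View pics/s4.png

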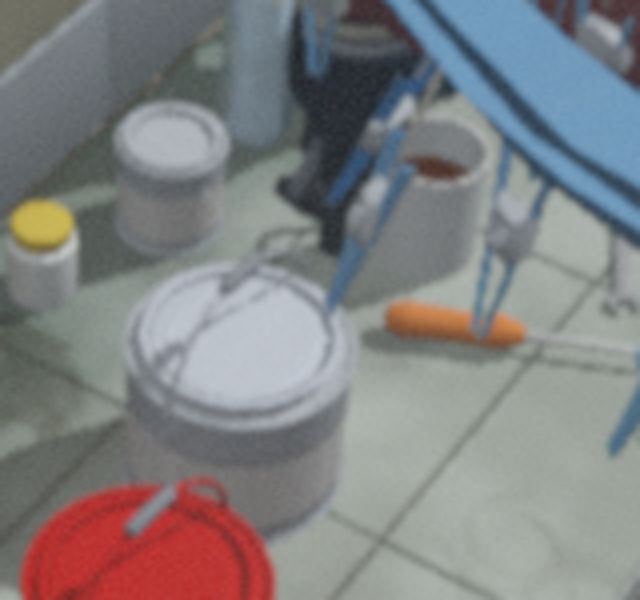

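Call:
carry_out:
  moves:
    - [[0, 0, 0, 0, 0, 0.8, -1], [0, 0, 0, 0, 0, 0.8, -1], [0, 0, 0, 0, 0, 0.5, -1], [0, 0, 0, 0, 0, 0, -1]]

```text
time: 2.35
tool_pos: [0.4455, -0.0761, 0.1465]
tool_rot: [-0.002, -0.706, 0.708, 0.004]
contact_force: [-0.7, 0.5, -0.3]
gripper_width: 0.0
```

Call:
carry_out:
  moves:
    - [[0, 0, 0, -0.08, -0.3, -0.08, -1], [0, 0, 0, 0, -0.3, 0, -1], [0, 0, 0, 0, -0.3, 0, -1], [0, 0, 0, 0, -0.25, 0, -1], [0, 0, 0, 0, -0.25, 0, -1], [0, 0, 0, 0, -0.25, 0, -1], [0, 0, 0, 0, -0.25, 0, -1], [0, 0, 0, 0, -0.25, 0, -1]]

```text
time: 3.02
tool_pos: [0.5362, -0.0737, 0.1563]
tool_rot: [0.0, -0.706, 0.708, -0.001]
contact_force: [0.1, 0.4, 0.3]
gripper_width: 0.003
```

Call:
carry_out:
  moves:
    - [[0, 0, 0, 0, -0.25, 0, -1], [0, 0, 0, 0, -0.25, 0, -1], [0, 0, 0, 0, -0.25, 0, -1], [0, 0, 0, 0, -0.2, 0, -1], [0, 0, 0, 0, 0, 0, -1]]

```text
time: 3.43
tool_pos: [0.5742, -0.0725, 0.1546]
tool_rot: [0.0, -0.707, 0.707, -0.0]
contact_force: [-0.1, 0.2, -0.1]
gripper_width: -0.005
```

```bash
python3 - <<'E'
from plant import *
from h import *
print(state())
g=grab_frame("scene")
cv2.imwrite("pics/s5.png",cv2.resize(g["frame"][150:300,280:440,::-1],None,fx=4,fy=4,interpolation=cv2.INTER_CUBIC))
E
```

```text
{'time': 3.4333, 'joint_pos': array([-2.54123027e-01,  2.59680731e-03,  1.79487188e+00,  8.70591090e-05,
        1.34369161e+00,  1.31757919e+00]), 'joint_vel': array([-0.00409014, -0.02432195,  0.03101946, -0.00402267,  0.01443799,
       -0.00310094]), 'joint_efforts': array([ 6.50294451e-02, -3.47614396e+01, -3.55785263e+01,  2.72755913e-02,
       -7.48345815e-02,  2.56367633e-02]), 'tool_pos': array([ 0.57424386, -0.07246663,  0.15457999]), 'tool_rot': array([ 1.46165014e-04, -7.06779483e-01,  7.07433894e-01, -1.64825453e-04]), 'contact_force': array([-0.05038638,  0.15431483, -0.07166747]), 'ft_torque': array([0.06014492, 0.01699638, 0.01199829]), 'gripper_width': -0.004796231543963314}
```

View pics/s5.png

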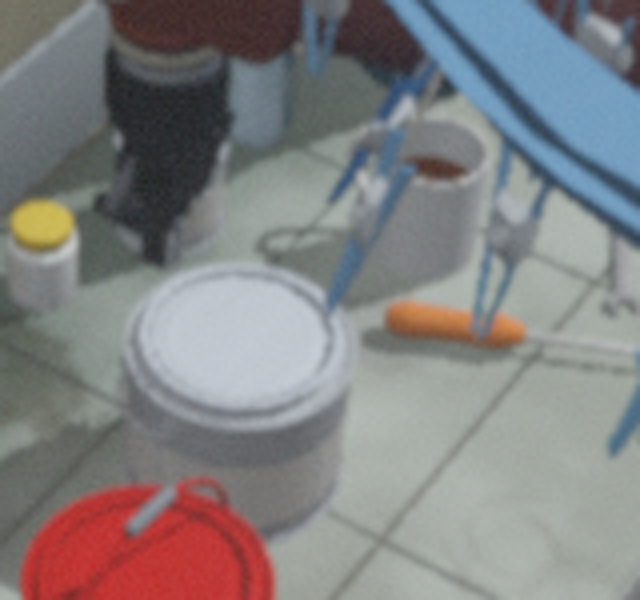

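```bash
cat > lid.py <<'E'
from plant import *
from h import *
import sys
c=np.array([.5095,-.0725])
def fit(W,n):
    P=W.reshape(-1,3);P=P[~np.isnan(P[:,0])]
    d=P[:,:2]-c;r=np.hypot(*d.T)
    for lo,hi,zl,zh,nm in((0,.054,.112,.136,'mid'),(.0590,.0645,.116,.140,'rim'),(.069,.075,.11,.125,'seam')):
        k=(r>lo)&(r<hi)&(P[:,2]>zl)&(P[:,2]<zh)
        if k.sum()<20: print(n,nm,'few');continue
        A=np.c_[d[k],np.ones(k.sum())];z=P[k][:,2];g=np.ones(len(z),bool)
        for _ in range(6):
            s=np.linalg.lstsq(A[g],z[g],rcond=None)[0];e=z-A@s;g=abs(e)<2*e[g].std()+1e-5
        print(n,nm,g.sum(),'z0 %.1fmm'%(s[2]*1e3),'tilt mm at 62:',(s[:2]*62).round(1),'std mm',(e[g].std()*1e3).round(2))
    k=(r<.25)&(P[:,2]<.01);print(n,'bench',np.median(P[k][:,2])*1e3)
if __name__=="__main__":
    for n in sys.argv[1:]:
        fit(np.mean([cloud(grab_frame(n)) for _ in range(3)],0),n)
E
python3 - <<'E'
from lid import *
for n in("top","scene"):fit(cloud(np.load(n+"0.npz")),n+"0")
fit(np.mean([cloud(grab_frame("scene")) for _ in range(3)],0),"scene")
E
```

```text
top0 mid 1830 z0 122.2mm tilt mm at 62: [-0.4 -0.5] std mm 1.23
top0 rim 474 z0 126.2mm tilt mm at 62: [-0.5 -0.9] std mm 1.44
top0 seam 569 z0 116.8mm tilt mm at 62: [-0.  -0.2] std mm 1.37
top0 bench -0.9615752023177659
scene0 mid 800 z0 123.1mm tilt mm at 62: [-0.3  0. ] std mm 1.92
scene0 rim 220 z0 126.1mm tilt mm at 62: [-0.5 -0.9] std mm 2.4
scene0 seam 209 z0 117.7mm tilt mm at 62: [-0.1 -1.6] std mm 2.63
scene0 bench -1.3937051004693224
scene mid 826 z0 123.0mm tilt mm at 62: [-0.6 -0.3] std mm 1.09
scene rim 240 z0 126.3mm tilt mm at 62: [-1.1 -0.5] std mm 1.67
scene seam 166 z0 117.7mm tilt mm at 62: [-0.1 -0.1] std mm 1.04
scene bench -0.865336992520005
```

Call:
carry_out:
  moves:
    - [[0, 0, 0, 0, 0.05, 0.3, -1], [0, 0, 0, 0, 0, 0.25, -1], [0, 0, 0, 0, 0, 0, -1]]

```text
time: 3.88
tool_pos: [0.5684, -0.0719, 0.1288]
tool_rot: [-0.001, -0.707, 0.708, 0.002]
contact_force: [-0.6, 0.2, 0.2]
gripper_width: -0.001
```

Call:
carry_out:
  moves:
    - [[0, 0, 0, 0, -0.08, 0, -1], [0, 0, 0, 0, 0, 0, -1], [0, 0, 0, 0, 0, 0, -1]]

```text
time: 4.13
tool_pos: [0.5744, -0.0725, 0.1328]
tool_rot: [0.0, -0.707, 0.708, -0.0]
contact_force: [1.0, -0.4, 0.0]
gripper_width: -0.001
```

Call:
carry_out:
  moves:
    - [[0, 0, 0, 0, 0, 0.025, -1], [0, 0, 0, 0, 0, 0.025, -1], [0, 0, 0, 0, 0, 0.025, -1]]

```text
time: 4.38
tool_pos: [0.5743, -0.0725, 0.1297]
tool_rot: [0.0, -0.707, 0.708, -0.0]
contact_force: [-0.4, 0.6, 0.1]
gripper_width: 0.0
```

Call:
carry_out:
  moves:
    - [[0, 0, 0, 0, 0.025, 0.025, -1], [0, 0, 0, 0, 0.025, 0.025, -1], [0, 0, 0, 0, 0, 0.025, -1], [0, 0, 0, 0, 0, 0.0125, -1]]

```text
time: 4.72
tool_pos: [0.572, -0.0725, 0.1263]
tool_rot: [-0.0, -0.707, 0.708, 0.0]
contact_force: [-1.0, 0.2, 4.3]
gripper_width: -0.002
```

Call:
carry_out:
  moves:
    - [[0, 0, 0, 0, 0, 0.0125, -1], [0, 0, 0, 0, 0, 0.0125, -1], [0, 0, 0, 0, 0, 0, -1]]

```text
time: 4.97
tool_pos: [0.5721, -0.0725, 0.126]
tool_rot: [-0.0, -0.707, 0.708, 0.0]
contact_force: [-3.3, 0.7, 5.7]
gripper_width: 0.0
```

Call:
carry_out:
  moves:
    - [[0, 0, 0, 0, 0, 0.0125, -1], [0, 0, 0, 0, 0, 0.0125, -1], [0, 0, 0, 0, 0, 0.0125, -1], [0, 0, 0, 0, 0, 0, -1]]

```text
time: 5.3
tool_pos: [0.5722, -0.0726, 0.1254]
tool_rot: [-0.0, -0.707, 0.708, -0.0]
contact_force: [-5.8, 0.3, 9.6]
gripper_width: -0.001
```

Call:
carry_out:
  moves:
    - [[0, 0, 0, 0, 0.012, 0.0125, -1], [0, 0, 0, 0, 0, 0.0125, -1], [0, 0, 0, 0, 0, 0.0125, -1], [0, 0, 0, 0, 0, 0, -1]]

```text
time: 5.63
tool_pos: [0.5723, -0.0726, 0.1243]
tool_rot: [0.0, -0.707, 0.708, -0.001]
contact_force: [-4.2, 0.7, 10.6]
gripper_width: 0.003
```

```bash
python3 lid.py scene; python3 - <<'E'
from plant import *
from h import *
print(state()['contact_force'],state()['tool_pos'])
g=grab_frame("scene")
cv2.imwrite("pics/s6.png",cv2.resize(g["frame"][180:300,270:400,::-1],None,fx=5,fy=5,interpolation=cv2.INTER_CUBIC))
E
```

```text
scene mid 822 z0 122.6mm tilt mm at 62: [-1.  -0.5] std mm 1.13
scene rim 293 z0 124.4mm tilt mm at 62: [-0.3 -1.4] std mm 3.39
scene seam 180 z0 117.8mm tilt mm at 62: [-0.1 -0.3] std mm 1.26
scene bench -0.8547515789207871
[-4.41993101  1.01533076  9.45969523] [ 0.57229851 -0.07262824  0.12436109]
```

View pics/s6.png

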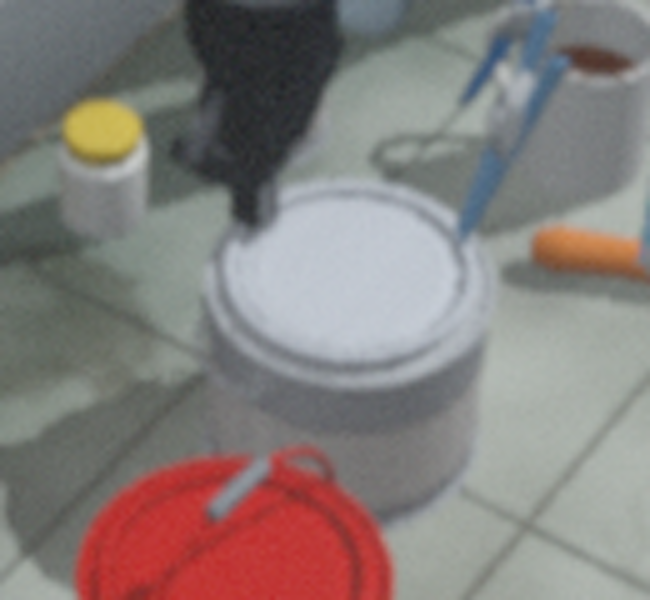

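Call:
carry_out:
  moves:
    - [[0, 0, 0, 0, 0.012, 0.0125, -1], [0, 0, 0, 0, 0, 0.0125, -1], [0, 0, 0, 0, 0.012, 0.0125, -1], [0, 0, 0, 0, 0, 0, -1]]

```text
time: 6.17
tool_pos: [0.5723, -0.0727, 0.1234]
tool_rot: [0.001, -0.707, 0.708, -0.002]
contact_force: [-2.7, 0.8, 10.1]
gripper_width: 0.0
```

Call:
carry_out:
  moves:
    - [[0, 0, 0, 0, 0, -0.2, -1], [0, 0, 0, 0, 0, -0.2, -1], [0, 0, 0, 0.45, 0.25, 0, -1], [0, 0, 0, 0.45, 0.26, 0, -1], [0, 0, 0, 0.44, 0.26, 0, -1], [0, 0, 0, 0, 0, 0, -1], [0, 0, 0, 0, 0, 0.1, -1], [0, 0, 0, 0, 0, 0, -1]]

```text
time: 6.83
tool_pos: [0.5395, -0.1255, 0.1317]
tool_rot: [0.0, -0.707, 0.708, 0.001]
contact_force: [0.0, -0.7, -0.4]
gripper_width: 0.0
```

Call:
carry_out:
  moves:
    - [[0, 0, 0, 0.02, -0.03, 0.03, -1], [0, 0, 0, 0, 0, 0.03, -1], [0, 0, 0, 0, 0, 0.025, -1], [0, 0, 0, 0, 0, 0.025, -1], [0, 0, 0, 0, 0, 0.0125, -1], [0, 0, 0, 0, 0, 0.0125, -1], [0, 0, 0, 0, 0, 0.0125, -1], [0, 0, 0, 0, 0, 0, -1]]

```text
time: 7.5
tool_pos: [0.5409, -0.1267, 0.1265]
tool_rot: [-0.0, -0.707, 0.708, 0.0]
contact_force: [-0.1, -0.3, 0.2]
gripper_width: 0.005
```

Call:
carry_out:
  moves:
    - [[0, 0, 0, 0, 0, 0.02, -1], [0, 0, 0, 0, 0, 0.02, -1], [0, 0, 0, 0, 0, 0.02, -1], [0, 0, 0, 0, 0, 0.0125, -1], [0, 0, 0, 0, 0, 0.0125, -1], [0, 0, 0, 0, 0, 0, -1]]

```text
time: 8.0
tool_pos: [0.5415, -0.1269, 0.125]
tool_rot: [0.0, -0.707, 0.708, -0.0]
contact_force: [-3.6, 1.5, 7.5]
gripper_width: -0.006
```

Call:
carry_out:
  moves:
    - [[0, 0, 0, 0, 0.012, 0.0125, -1], [0, 0, 0, 0, 0, 0.0125, -1], [0, 0, 0, 0, 0.012, 0.0125, -1], [0, 0, 0, 0, 0, 0.0125, -1], [0, 0, 0, 0, 0, 0.0125, -1], [0, 0, 0, 0, 0, 0, -1]]

```text
time: 8.5
tool_pos: [0.5415, -0.127, 0.1244]
tool_rot: [0.001, -0.707, 0.708, -0.001]
contact_force: [-5.0, 2.9, 14.1]
gripper_width: -0.003
```

Call:
carry_out:
  moves:
    - [[0, 0, 0, 0, 0.012, 0.0125, -1], [0, 0, 0, -0.012, 0, 0.0125, -1], [0, 0, 0, 0, 0.012, 0.0125, -1], [0, 0, 0, 0, 0, 0, -1]]

```text
time: 8.83
tool_pos: [0.5413, -0.127, 0.1236]
tool_rot: [0.001, -0.707, 0.708, -0.003]
contact_force: [-3.2, 1.8, 15.0]
gripper_width: -0.0
```

Call:
carry_out:
  moves:
    - [[0, 0, 0, 0, 0, -0.25, -1], [0, 0, 0, 0, 0, -0.2, -1], [0, 0, 0, 0, 0.5, 0, -1], [0, 0, 0, 0, 0.5, 0, -1], [0, 0, 0, 0, 0.52, 0, -1], [0, 0, 0, 0, 0, 0, -1], [0, 0, 0, 0, 0, 0.1, -1], [0, 0, 0, 0, 0, 0, -1]]

```text
time: 9.5
tool_pos: [0.4782, -0.1261, 0.1326]
tool_rot: [-0.0, -0.707, 0.708, 0.0]
contact_force: [-0.5, -0.1, -0.3]
gripper_width: 0.008
```

Call:
carry_out:
  moves:
    - [[0, 0, 0, 0, -0.02, 0.03, -1], [0, 0, 0, 0, 0, 0.025, -1], [0, 0, 0, 0, 0, 0.025, -1], [0, 0, 0, 0, 0, 0.02, -1], [0, 0, 0, 0, 0, 0.02, -1], [0, 0, 0, 0, 0, 0.02, -1], [0, 0, 0, 0, 0, 0.02, -1], [0, 0, 0, 0, 0, 0, -1]]

```text
time: 10.17
tool_pos: [0.4791, -0.1262, 0.1267]
tool_rot: [0.0, -0.707, 0.708, 0.0]
contact_force: [0.4, 0.5, -0.6]
gripper_width: -0.001
```

Call:
carry_out:
  moves:
    - [[0, 0, 0, 0, 0, 0.02, -1], [0, 0, 0, 0, 0, 0.02, -1], [0, 0, 0, 0, 0, 0.0125, -1], [0, 0, 0, 0, 0, 0.0125, -1], [0, 0, 0, 0, 0, 0.0125, -1], [0, 0, 0, 0, 0, 0, -1]]

```text
time: 10.67
tool_pos: [0.4795, -0.1265, 0.1255]
tool_rot: [0.0, -0.707, 0.708, -0.001]
contact_force: [-3.7, 0.9, 7.8]
gripper_width: -0.001
```

Call:
carry_out:
  moves:
    - [[0, 0, 0, 0, 0.012, 0.0125, -1], [0, 0, 0, 0, 0, 0.0125, -1], [0, 0, 0, 0, 0.012, 0.0125, -1], [0, 0, 0, 0, 0, 0.0125, -1], [0, 0, 0, 0, 0.012, 0.0125, -1], [0, 0, 0, 0, 0, 0.0125, -1], [0, 0, 0, 0, 0, 0, -1]]

```text
time: 11.25
tool_pos: [0.4793, -0.1266, 0.1236]
tool_rot: [0.001, -0.707, 0.708, -0.002]
contact_force: [-1.7, 1.7, 11.0]
gripper_width: 0.002
```

Call:
carry_out:
  moves:
    - [[0, 0, 0, 0, 0, -0.2, -1], [0, 0, 0, 0, 0, -0.2, -1], [0, 0, 0, -0.45, 0.25, 0, -1], [0, 0, 0, -0.45, 0.25, 0, -1], [0, 0, 0, -0.44, 0.25, 0, -1], [0, 0, 0, 0, 0, 0, -1], [0, 0, 0, 0, 0, 0.1, -1], [0, 0, 0, 0, 0, 0.05, -1]]

```text
time: 11.92
tool_pos: [0.4478, -0.0728, 0.1305]
tool_rot: [-0.0, -0.707, 0.708, -0.0]
contact_force: [-0.4, -0.3, -0.4]
gripper_width: 0.005
```

Call:
carry_out:
  moves:
    - [[0, 0, 0, 0, 0, 0.02, -1], [0, 0, 0, 0, 0, 0.02, -1], [0, 0, 0, 0, 0, 0.02, -1], [0, 0, 0, 0, 0, 0.02, -1], [0, 0, 0, 0, 0, 0.02, -1], [0, 0, 0, 0, 0, 0.02, -1], [0, 0, 0, 0, 0, 0, -1]]

```text
time: 12.5
tool_pos: [0.4478, -0.0728, 0.1261]
tool_rot: [-0.0, -0.707, 0.708, -0.0]
contact_force: [-0.8, -0.1, 1.2]
gripper_width: 0.0
```

Contact is just beginning. I'll press here.

Call:
carry_out:
  moves:
    - [[0, 0, 0, 0, 0, 0.02, -1], [0, 0, 0, 0, 0.012, 0.0125, -1], [0, 0, 0, 0, 0, 0.0125, -1], [0, 0, 0, 0, 0.012, 0.0125, -1], [0, 0, 0, 0, 0, 0.0125, -1], [0, 0, 0, 0, 0.012, 0.0125, -1], [0, 0, 0, 0, 0, 0.0125, -1], [0, 0, 0, 0, 0, 0, -1]]

```text
time: 13.17
tool_pos: [0.4478, -0.073, 0.125]
tool_rot: [0.001, -0.707, 0.707, -0.002]
contact_force: [-2.9, 1.4, 12.0]
gripper_width: -0.003
```

Call:
carry_out:
  moves:
    - [[0, 0, 0, 0, 0.012, 0.0125, -1], [0, 0, 0, 0, 0, 0.0125, -1], [0, 0, 0, 0, 0.012, 0.0125, -1], [0, 0, 0, 0, 0, 0, -1]]

```text
time: 13.5
tool_pos: [0.4478, -0.0731, 0.1247]
tool_rot: [0.002, -0.707, 0.707, -0.003]
contact_force: [-3.2, 1.0, 14.4]
gripper_width: 0.001
```

Call:
carry_out:
  moves:
    - [[0, 0, 0, 0, 0.012, 0.0125, -1], [0, 0, 0, 0, 0, 0.0125, -1], [0, 0, 0, 0, 0.012, 0.0125, -1], [0, 0, 0, 0, 0, 0, -1]]

```text
time: 13.83
tool_pos: [0.4476, -0.0732, 0.1237]
tool_rot: [0.002, -0.707, 0.708, -0.003]
contact_force: [-1.9, 1.6, 15.7]
gripper_width: -0.003
```

Call:
carry_out:
  moves:
    - [[0, 0, 0, 0, 0, -0.25, -1], [0, 0, 0, 0, 0, -0.2, -1], [0, 0, 0, -0.45, -0.28, 0, -1], [0, 0, 0, -0.45, -0.29, 0, -1], [0, 0, 0, -0.44, -0.29, 0, -1], [0, 0, 0, 0, 0, 0, -1], [0, 0, 0, 0, 0, 0.1, -1], [0, 0, 0, 0, 0, 0.05, -1]]

```text
time: 14.5
tool_pos: [0.4781, -0.0192, 0.1303]
tool_rot: [-0.001, -0.707, 0.707, 0.0]
contact_force: [-0.2, 0.0, 0.0]
gripper_width: 0.004
```

Call:
carry_out:
  moves:
    - [[0, 0, 0, 0, 0, 0.02, -1], [0, 0, 0, 0, 0, 0.02, -1], [0, 0, 0, 0, 0, 0.02, -1], [0, 0, 0, 0, 0, 0.02, -1], [0, 0, 0, 0, 0, 0.02, -1], [0, 0, 0, 0, 0, 0, -1]]

```text
time: 15.0
tool_pos: [0.4787, -0.0192, 0.127]
tool_rot: [-0.0, -0.707, 0.708, 0.0]
contact_force: [-0.0, 0.2, 0.3]
gripper_width: 0.002
```

Call:
carry_out:
  moves:
    - [[0, 0, 0, 0, 0, 0.02, -1], [0, 0, 0, 0, 0, 0.02, -1], [0, 0, 0, 0, 0.012, 0.0125, -1], [0, 0, 0, 0, 0, 0.0125, -1], [0, 0, 0, 0, 0.012, 0.0125, -1], [0, 0, 0, 0, 0, 0.0125, -1], [0, 0, 0, 0, 0, 0.0125, -1], [0, 0, 0, 0, 0, 0, -1]]

```text
time: 15.67
tool_pos: [0.4792, -0.019, 0.1255]
tool_rot: [0.001, -0.707, 0.708, -0.001]
contact_force: [-2.0, 1.7, 10.3]
gripper_width: -0.001
```

Call:
carry_out:
  moves:
    - [[0, 0, 0, 0, 0.012, 0.0125, -1], [0, 0, 0, 0, 0, 0.0125, -1], [0, 0, 0, 0, 0.012, 0.0125, -1], [0, 0, 0, 0, 0, 0.0125, -1], [0, 0, 0, 0, 0, 0, -1]]

```text
time: 16.08
tool_pos: [0.4789, -0.019, 0.124]
tool_rot: [0.002, -0.707, 0.708, -0.002]
contact_force: [0.1, 1.8, 11.1]
gripper_width: 0.001
```

Call:
carry_out:
  moves:
    - [[0, 0, 0, 0, 0, -0.2, -1], [0, 0, 0, 0, 0, -0.2, -1], [0, 0, 0, 0, -0.53, 0, -1], [0, 0, 0, 0, -0.53, 0, -1], [0, 0, 0, 0, -0.54, 0, -1], [0, 0, 0, 0, 0, 0, -1], [0, 0, 0, 0, 0, 0.1, -1], [0, 0, 0, 0, 0, 0.05, -1]]

```text
time: 16.75
tool_pos: [0.5399, -0.019, 0.1301]
tool_rot: [-0.001, -0.707, 0.708, 0.001]
contact_force: [0.8, 0.2, -0.2]
gripper_width: -0.001
```

Call:
carry_out:
  moves:
    - [[0, 0, 0, 0, 0, 0.02, -1], [0, 0, 0, 0, 0, 0.02, -1], [0, 0, 0, 0, 0, 0.02, -1], [0, 0, 0, 0, 0, 0.02, -1], [0, 0, 0, 0, 0, 0.02, -1], [0, 0, 0, 0, 0, 0.02, -1], [0, 0, 0, 0, 0, 0, -1]]

```text
time: 17.33
tool_pos: [0.5407, -0.0191, 0.1261]
tool_rot: [-0.0, -0.707, 0.708, 0.0]
contact_force: [-0.6, -0.3, -0.5]
gripper_width: -0.002
```

Call:
carry_out:
  moves:
    - [[0, 0, 0, 0, 0, 0.02, -1], [0, 0, 0, 0, 0, 0.02, -1], [0, 0, 0, 0, 0.012, 0.0125, -1], [0, 0, 0, 0, 0, 0.0125, -1], [0, 0, 0, 0, 0.012, 0.0125, -1], [0, 0, 0, 0, 0, 0.0125, -1], [0, 0, 0, 0, 0.012, 0.0125, -1], [0, 0, 0, 0, 0, 0, -1]]

```text
time: 18.0
tool_pos: [0.5409, -0.0191, 0.124]
tool_rot: [0.001, -0.707, 0.708, -0.001]
contact_force: [1.1, 1.0, 6.8]
gripper_width: 0.003
```

Call:
carry_out:
  moves:
    - [[0, 0, 0, 0, 0.012, 0.0125, -1], [0, 0, 0, 0, 0, 0.0125, -1], [0, 0, 0, 0, 0.012, 0.0125, -1], [0, 0, 0, 0, 0, 0, -1]]

```text
time: 18.33
tool_pos: [0.5409, -0.0191, 0.1237]
tool_rot: [0.002, -0.707, 0.708, -0.002]
contact_force: [1.6, 1.5, 10.1]
gripper_width: -0.001
```

Call:
carry_out:
  moves:
    - [[0, 0, 0, 0, 0, 0.0125, -1], [0, 0, 0, 0, 0, 0.0125, -1], [0, 0, 0, 0, 0, 0.0125, -1], [0, 0, 0, 0, 0, 0.0125, -1], [0, 0, 0, 0, 0, 0, -1]]

```text
time: 18.75
tool_pos: [0.5413, -0.0192, 0.1228]
tool_rot: [0.002, -0.707, 0.708, -0.003]
contact_force: [-1.2, 2.0, 15.3]
gripper_width: 0.002
```

Call:
carry_out:
  moves:
    - [[0, 0, 0, 0, 0, -0.25, -1], [0, 0, 0, 0, 0, -0.2, -1], [0, 0, 0, 0.45, -0.28, 0, -1], [0, 0, 0, 0.45, -0.28, 0, -1], [0, 0, 0, 0.44, -0.27, 0, -1], [0, 0, 0, 0, 0, 0, -1], [0, 0, 0, 0, 0, 0.1, -1], [0, 0, 0, 0, 0, 0.1, -1]]

```text
time: 19.42
tool_pos: [0.571, -0.0724, 0.1279]
tool_rot: [-0.0, -0.707, 0.708, 0.001]
contact_force: [-0.4, 0.4, -0.1]
gripper_width: -0.003
```

Call:
carry_out:
  moves:
    - [[0, 0, 0, 0, 0, 0.02, -1], [0, 0, 0, 0, 0, 0.02, -1], [0, 0, 0, 0, 0, 0.02, -1], [0, 0, 0, 0, 0, 0.02, -1], [0, 0, 0, 0, 0, 0.02, -1], [0, 0, 0, 0, 0, 0.02, -1], [0, 0, 0, 0, 0, 0, -1]]

```text
time: 20.0
tool_pos: [0.5717, -0.0726, 0.124]
tool_rot: [0.0, -0.707, 0.708, -0.0]
contact_force: [-0.8, -0.1, 0.6]
gripper_width: -0.003
```

Now I'll press toward home here.

Call:
carry_out:
  moves:
    - [[0, 0, 0, 0, 0.012, 0.0125, -1], [0, 0, 0, 0, 0, 0.0125, -1], [0, 0, 0, 0, 0.012, 0.0125, -1], [0, 0, 0, 0, 0, 0.0125, -1], [0, 0, 0, 0, 0.012, 0.0125, -1], [0, 0, 0, 0, 0, 0.0125, -1], [0, 0, 0, 0, 0.012, 0.0125, -1], [0, 0, 0, 0, 0, 0, -1]]

```text
time: 20.67
tool_pos: [0.5717, -0.073, 0.1232]
tool_rot: [0.002, -0.707, 0.708, -0.002]
contact_force: [-0.6, 1.4, 8.6]
gripper_width: -0.004
```

Call:
carry_out:
  moves:
    - [[0, 0, 0, 0, 0.012, 0.0125, -1], [0, 0, 0, 0, 0, 0.0125, -1], [0, 0, 0, 0, 0.012, 0.0125, -1], [0, 0, 0, 0, 0, 0, -1]]

```text
time: 21.0
tool_pos: [0.5717, -0.073, 0.1225]
tool_rot: [0.002, -0.707, 0.708, -0.003]
contact_force: [1.0, 1.7, 10.4]
gripper_width: 0.003
```

Call:
carry_out:
  moves:
    - [[0, 0, 0, 0, 0, 0.0125, -1], [0, 0, 0, 0, 0, 0.0125, -1], [0, 0, 0, 0, 0, 0.0125, -1], [0, 0, 0, 0, 0, 0.0125, -1], [0, 0, 0, 0, 0, 0, -1]]

```text
time: 21.42
tool_pos: [0.5718, -0.073, 0.1207]
tool_rot: [0.002, -0.707, 0.708, -0.003]
contact_force: [1.7, 1.5, 11.0]
gripper_width: 0.001
```

Call:
carry_out:
  moves:
    - [[0, 0, 0, 0, 0, 0.0125, -1], [0, 0, 0, 0, 0, 0.0125, -1], [0, 0, 0, 0, 0, 0.0125, -1], [0, 0, 0, 0, 0, 0, -1]]

```text
time: 21.75
tool_pos: [0.5719, -0.0731, 0.1199]
tool_rot: [0.002, -0.707, 0.708, -0.003]
contact_force: [0.9, 1.8, 14.0]
gripper_width: 0.002
```

Call:
carry_out:
  moves:
    - [[0, 0, 0, 0, 0, 0.0125, -1], [0, 0, 0, 0, 0, 0.0125, -1], [0, 0, 0, 0, 0, 0, -1]]

```text
time: 22.0
tool_pos: [0.572, -0.0731, 0.1193]
tool_rot: [0.002, -0.707, 0.708, -0.003]
contact_force: [-0.3, 2.5, 15.0]
gripper_width: 0.003
```

```bash
python3 lid.py scene; python3 - <<'E'
from plant import *
from h import *
g=grab_frame("scene")
cv2.imwrite("pics/s7.png",cv2.resize(g["frame"][180:300,270:400,::-1],None,fx=5,fy=5,interpolation=cv2.INTER_CUBIC))
E
```

```text
scene mid 801 z0 119.0mm tilt mm at 62: [-2.3  0.7] std mm 1.07
scene rim 210 z0 122.2mm tilt mm at 62: [-2.2  1.2] std mm 1.61
scene seam 204 z0 117.8mm tilt mm at 62: [-0.1 -0.5] std mm 1.16
scene bench -0.8081993442041007
```

View pics/s7.png

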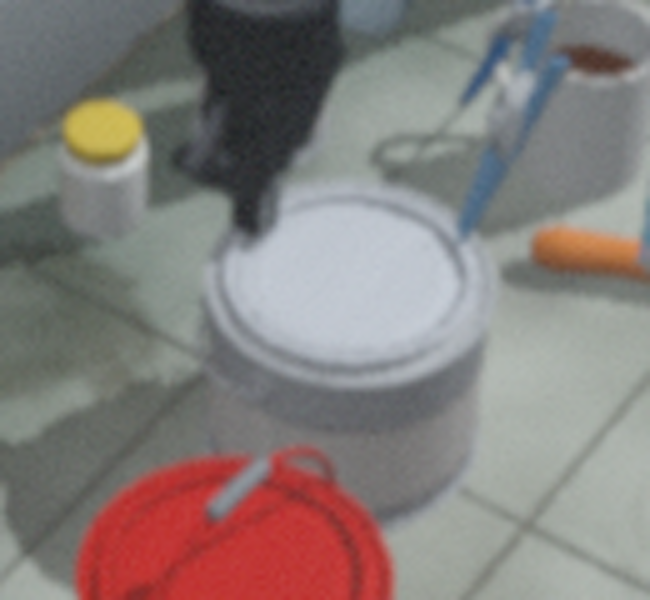

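Call:
carry_out:
  moves:
    - [[0, 0, 0, 0, 0, 0.0125, -1], [0, 0, 0, 0, 0, 0.0125, -1], [0, 0, 0, 0, 0, 0, -1]]

```text
time: 22.45
tool_pos: [0.5721, -0.0731, 0.1188]
tool_rot: [0.002, -0.707, 0.708, -0.003]
contact_force: [-1.0, 2.0, 18.2]
gripper_width: -0.002
```

Call:
carry_out:
  moves:
    - [[0, 0, 0, 0, 0, 0.0125, -1], [0, 0, 0, 0, 0, 0.0125, -1], [0, 0, 0, 0, 0, 0, -1]]

```text
time: 22.7
tool_pos: [0.5721, -0.0732, 0.1182]
tool_rot: [0.002, -0.707, 0.708, -0.003]
contact_force: [-2.7, 3.0, 18.9]
gripper_width: -0.002
```

Call:
carry_out:
  moves:
    - [[0, 0, 0, 0, 0, -0.27, -1], [0, 0, 0, 0, 0, -0.27, -1], [0, 0, 0, 0.45, 0.23, 0, -1], [0, 0, 0, 0.45, 0.23, 0, -1], [0, 0, 0, 0.44, 0.23, 0, -1], [0, 0, 0, 0, 0, 0, -1], [0, 0, 0, 0, 0, 0.1, -1], [0, 0, 0, 0, 0, 0.1, -1]]

```text
time: 23.37
tool_pos: [0.5411, -0.126, 0.1255]
tool_rot: [0.0, -0.707, 0.708, 0.0]
contact_force: [0.8, -0.4, -0.8]
gripper_width: -0.001
```

Call:
carry_out:
  moves:
    - [[0, 0, 0, 0, 0, 0.02, -1], [0, 0, 0, 0, 0, 0.02, -1], [0, 0, 0, 0, 0, 0.02, -1], [0, 0, 0, 0, 0, 0.02, -1], [0, 0, 0, 0, 0, 0.02, -1], [0, 0, 0, 0, 0, 0, -1]]

```text
time: 23.87
tool_pos: [0.5411, -0.1261, 0.1218]
tool_rot: [-0.0, -0.707, 0.707, 0.0]
contact_force: [-0.3, -0.9, -0.2]
gripper_width: -0.003
```

Call:
carry_out:
  moves:
    - [[0, 0, 0, 0, 0.012, 0.02, -1], [0, 0, 0, 0, 0, 0.0125, -1], [0, 0, 0, 0, 0.012, 0.0125, -1], [0, 0, 0, 0, 0, 0.0125, -1], [0, 0, 0, 0, 0.012, 0.0125, -1], [0, 0, 0, 0, 0, 0.0125, -1], [0, 0, 0, 0, 0, 0, -1]]

```text
time: 24.45
tool_pos: [0.5406, -0.1265, 0.1202]
tool_rot: [0.001, -0.707, 0.708, -0.001]
contact_force: [0.1, 1.6, 6.8]
gripper_width: 0.001
```

Call:
carry_out:
  moves:
    - [[0, 0, 0, 0, 0.012, 0.0125, -1], [0, 0, 0, 0, 0, 0.0125, -1], [0, 0, 0, 0, 0.012, 0.0125, -1], [0, 0, 0, 0, 0, 0.0125, -1], [0, 0, 0, 0, 0, 0, -1]]

```text
time: 24.87
tool_pos: [0.5406, -0.1265, 0.1198]
tool_rot: [0.001, -0.707, 0.708, -0.002]
contact_force: [-0.3, 2.1, 11.2]
gripper_width: -0.001
```

Call:
carry_out:
  moves:
    - [[0, 0, 0, 0, 0.012, 0.0125, -1], [0, 0, 0, 0, 0, 0.0125, -1], [0, 0, 0, 0, 0.012, 0.0125, -1], [0, 0, 0, 0, 0, 0.0125, -1], [0, 0, 0, 0, 0, 0, -1]]

```text
time: 25.28
tool_pos: [0.5405, -0.1267, 0.1191]
tool_rot: [0.002, -0.707, 0.708, -0.003]
contact_force: [-0.9, 2.6, 14.8]
gripper_width: 0.005
```

Call:
carry_out:
  moves:
    - [[0, 0, 0, 0, 0, 0.0125, -1], [0, 0, 0, 0, 0, 0.0125, -1], [0, 0, 0, 0, 0, 0, -1]]

```text
time: 25.53
tool_pos: [0.5405, -0.1267, 0.1182]
tool_rot: [0.002, -0.707, 0.708, -0.003]
contact_force: [-1.4, 3.0, 15.6]
gripper_width: -0.004
```

Call:
carry_out:
  moves:
    - [[0, 0, 0, 0, 0, 0.0125, -1], [0, 0, 0, 0, 0, 0.0125, -1], [0, 0, 0, 0, 0, 0.0125, -1], [0, 0, 0, 0, 0, 0, -1]]

```text
time: 25.87
tool_pos: [0.5407, -0.1266, 0.1177]
tool_rot: [0.002, -0.707, 0.708, -0.003]
contact_force: [-3.2, 3.0, 19.6]
gripper_width: 0.002
```

Call:
carry_out:
  moves:
    - [[0, 0, 0, 0, 0, -0.27, -1], [0, 0, 0, 0, 0, -0.27, -1], [0, 0, 0, 0, 0.49, 0, -1], [0, 0, 0, 0, 0.5, 0, -1], [0, 0, 0, 0, 0.5, 0, -1], [0, 0, 0, 0, 0, 0, -1], [0, 0, 0, 0, 0, 0.1, -1], [0, 0, 0, 0, 0, 0.05, -1]]

```text
time: 26.53
tool_pos: [0.4782, -0.1262, 0.1273]
tool_rot: [0.0, -0.707, 0.708, -0.0]
contact_force: [0.8, 0.1, 0.1]
gripper_width: -0.003
```

Call:
carry_out:
  moves:
    - [[0, 0, 0, 0, 0, 0.02, -1], [0, 0, 0, 0, 0, 0.02, -1], [0, 0, 0, 0, 0, 0.02, -1], [0, 0, 0, 0, 0, 0.02, -1], [0, 0, 0, 0, 0, 0.02, -1], [0, 0, 0, 0, 0, 0, -1]]

```text
time: 27.03
tool_pos: [0.4781, -0.1262, 0.1235]
tool_rot: [-0.0, -0.707, 0.708, 0.0]
contact_force: [0.0, 0.2, 0.0]
gripper_width: 0.001
```

Call:
carry_out:
  moves:
    - [[0, 0, 0, 0, 0, 0.0125, -1], [0, 0, 0, 0, 0, 0.0125, -1], [0, 0, 0, 0, 0.012, 0.0125, -1], [0, 0, 0, 0, 0, 0.0125, -1], [0, 0, 0, 0, 0.012, 0.0125, -1], [0, 0, 0, 0, 0, 0.0125, -1], [0, 0, 0, 0, 0.012, 0.0125, -1], [0, 0, 0, 0, 0, 0, -1]]

```text
time: 27.7
tool_pos: [0.4774, -0.1263, 0.1211]
tool_rot: [0.001, -0.707, 0.708, -0.001]
contact_force: [1.2, 1.2, 4.0]
gripper_width: -0.001
```

Call:
carry_out:
  moves:
    - [[0, 0, 0, 0, 0.012, 0.0125, -1], [0, 0, 0, 0, 0, 0.0125, -1], [0, 0, 0, 0, 0.012, 0.0125, -1], [0, 0, 0, 0, 0, 0.0125, -1], [0, 0, 0, 0, 0, 0, -1]]

```text
time: 28.12
tool_pos: [0.4773, -0.1265, 0.1203]
tool_rot: [0.001, -0.707, 0.708, -0.002]
contact_force: [0.9, 2.6, 8.4]
gripper_width: -0.0
```

Call:
carry_out:
  moves:
    - [[0, 0, 0, 0, 0, 0.0125, -1], [0, 0, 0, 0, 0, 0.0125, -1], [0, 0, 0, 0, 0, 0.0125, -1], [0, 0, 0, 0, 0, 0.0125, -1], [0, 0, 0, 0, 0, 0, -1]]

```text
time: 28.53
tool_pos: [0.4777, -0.1267, 0.1195]
tool_rot: [0.001, -0.707, 0.708, -0.002]
contact_force: [-0.2, 2.4, 14.4]
gripper_width: 0.002
```

Call:
carry_out:
  moves:
    - [[0, 0, 0, 0, 0, 0.0125, -1], [0, 0, 0, 0, 0, 0.0125, -1], [0, 0, 0, 0, 0, 0.0125, -1], [0, 0, 0, 0, 0, 0, -1]]

```text
time: 28.87
tool_pos: [0.4779, -0.1267, 0.1188]
tool_rot: [0.001, -0.707, 0.707, -0.002]
contact_force: [-2.3, 3.9, 16.6]
gripper_width: -0.001
```

Call:
carry_out:
  moves:
    - [[0, 0, 0, 0, 0, 0.0125, -1], [0, 0, 0, 0, 0, 0.0125, -1], [0, 0, 0, 0, 0, 0.0125, -1], [0, 0, 0, 0, 0, 0, -1]]

```text
time: 29.2
tool_pos: [0.4781, -0.1269, 0.1181]
tool_rot: [0.001, -0.707, 0.707, -0.002]
contact_force: [-3.9, 3.2, 20.8]
gripper_width: 0.001
```

Call:
carry_out:
  moves:
    - [[0, 0, 0, 0, 0, -0.27, -1], [0, 0, 0, 0, 0, -0.27, -1], [0, 0, 0, -0.45, 0.23, 0, -1], [0, 0, 0, -0.45, 0.23, 0, -1], [0, 0, 0, -0.44, 0.23, 0, -1], [0, 0, 0, 0, 0, 0, -1], [0, 0, 0, 0, 0, 0.1, -1], [0, 0, 0, 0, 0, 0.05, -1]]

```text
time: 29.87
tool_pos: [0.4478, -0.0728, 0.1281]
tool_rot: [-0.0, -0.707, 0.708, 0.0]
contact_force: [-0.7, -0.0, -0.5]
gripper_width: -0.004
```

Call:
carry_out:
  moves:
    - [[0, 0, 0, 0, 0, 0.02, -1], [0, 0, 0, 0, 0, 0.02, -1], [0, 0, 0, 0, 0, 0.02, -1], [0, 0, 0, 0, 0, 0.02, -1], [0, 0, 0, 0, 0, 0.02, -1], [0, 0, 0, 0, 0, 0, -1]]

```text
time: 30.37
tool_pos: [0.4481, -0.0727, 0.1246]
tool_rot: [-0.0, -0.707, 0.708, 0.0]
contact_force: [0.1, 0.5, 0.6]
gripper_width: -0.0
```

Call:
carry_out:
  moves:
    - [[0, 0, 0, 0, 0, 0.0125, -1], [0, 0, 0, 0, 0, 0.0125, -1], [0, 0, 0, 0, 0.012, 0.0125, -1], [0, 0, 0, 0, 0, 0.0125, -1], [0, 0, 0, 0, 0.012, 0.0125, -1], [0, 0, 0, 0, 0, 0.0125, -1], [0, 0, 0, 0, 0, 0, -1]]

```text
time: 30.95
tool_pos: [0.4479, -0.0727, 0.123]
tool_rot: [0.001, -0.707, 0.708, -0.001]
contact_force: [0.3, 0.1, 6.3]
gripper_width: 0.001
```

Call:
carry_out:
  moves:
    - [[0, 0, 0, 0, 0.012, 0.0125, -1], [0, 0, 0, 0, 0, 0.0125, -1], [0, 0, 0, 0, 0.012, 0.0125, -1], [0, 0, 0, 0, 0, 0.0125, -1], [0, 0, 0, 0, 0.012, 0.0125, -1], [0, 0, 0, 0, 0, 0.0125, -1], [0, 0, 0, 0, 0, 0, -1]]

```text
time: 31.53
tool_pos: [0.4479, -0.0729, 0.1221]
tool_rot: [0.001, -0.707, 0.708, -0.002]
contact_force: [-0.5, 1.5, 12.2]
gripper_width: 0.001
```

Call:
carry_out:
  moves:
    - [[0, 0, 0, 0, 0, 0.0125, -1], [0, 0, 0, 0, 0, 0.0125, -1], [0, 0, 0, 0, 0, 0.0125, -1], [0, 0, 0, 0, 0, 0.0125, -1], [0, 0, 0, 0, 0, 0, -1]]

```text
time: 31.95
tool_pos: [0.4479, -0.0729, 0.1207]
tool_rot: [0.001, -0.707, 0.707, -0.002]
contact_force: [-2.9, 3.0, 15.9]
gripper_width: 0.001
```

Call:
carry_out:
  moves:
    - [[0, 0, 0, 0, 0, 0.0125, -1], [0, 0, 0, 0, 0, 0.0125, -1], [0, 0, 0, 0, 0, 0, -1]]

```text
time: 32.2
tool_pos: [0.4479, -0.0729, 0.1198]
tool_rot: [0.001, -0.707, 0.707, -0.002]
contact_force: [-3.6, 2.2, 16.2]
gripper_width: -0.002
```

Call:
carry_out:
  moves:
    - [[0, 0, 0, 0, 0.012, 0.0125, -1], [0, 0, 0, 0, 0, 0.0125, -1], [0, 0, 0, 0, 0, 0.0125, -1], [0, 0, 0, 0, 0, 0, -1]]

```text
time: 32.53
tool_pos: [0.4479, -0.073, 0.1191]
tool_rot: [0.002, -0.707, 0.707, -0.002]
contact_force: [-4.0, 3.3, 19.5]
gripper_width: 0.0
```

Call:
carry_out:
  moves:
    - [[0, 0, 0, 0, 0.012, 0.0125, -1], [0, 0, 0, 0, 0, 0.0125, -1], [0, 0, 0, 0, 0, 0, -1]]

```text
time: 32.78
tool_pos: [0.4478, -0.073, 0.1188]
tool_rot: [0.002, -0.707, 0.707, -0.003]
contact_force: [-5.1, 3.7, 21.8]
gripper_width: 0.001
```

Call:
carry_out:
  moves:
    - [[0, 0, 0, 0, 0, -0.27, -1], [0, 0, 0, 0, 0, -0.27, -1], [0, 0, 0, -0.45, -0.29, 0, -1], [0, 0, 0, -0.45, -0.29, 0, -1], [0, 0, 0, -0.44, -0.29, 0, -1], [0, 0, 0, 0, 0, 0, -1], [0, 0, 0, 0, 0, 0.1, -1], [0, 0, 0, 0, 0, 0.1, -1]]

```text
time: 33.45
tool_pos: [0.4792, -0.0192, 0.1263]
tool_rot: [-0.0, -0.707, 0.707, 0.0]
contact_force: [-0.2, -0.8, -0.8]
gripper_width: -0.001
```

Call:
carry_out:
  moves:
    - [[0, 0, 0, 0, 0, 0.02, -1], [0, 0, 0, 0, 0, 0.02, -1], [0, 0, 0, 0, 0, 0.02, -1], [0, 0, 0, 0, 0, 0.02, -1], [0, 0, 0, 0, 0, 0, -1]]

```text
time: 33.87
tool_pos: [0.4795, -0.0193, 0.1236]
tool_rot: [-0.0, -0.706, 0.708, 0.0]
contact_force: [-0.2, -0.2, -0.0]
gripper_width: 0.0
```

Call:
carry_out:
  moves:
    - [[0, 0, 0, 0, 0, 0.0125, -1], [0, 0, 0, 0, 0, 0.0125, -1], [0, 0, 0, 0, 0.012, 0.0125, -1], [0, 0, 0, 0, 0, 0.0125, -1], [0, 0, 0, 0, 0.012, 0.0125, -1], [0, 0, 0, 0, 0, 0.0125, -1], [0, 0, 0, 0, 0, 0, -1]]

```text
time: 34.45
tool_pos: [0.4787, -0.019, 0.1208]
tool_rot: [0.0, -0.707, 0.708, 0.0]
contact_force: [0.1, 0.3, 0.0]
gripper_width: 0.002
```

Call:
carry_out:
  moves:
    - [[0, 0, 0, 0, 0, 0.0125, -1], [0, 0, 0, 0, 0, 0.0125, -1], [0, 0, 0, 0, 0, 0.0125, -1], [0, 0, 0, 0, 0, 0.0125, -1], [0, 0, 0, 0, 0.012, 0.0125, -1], [0, 0, 0, 0, 0, 0.0125, -1], [0, 0, 0, 0, 0, 0, -1]]

```text
time: 35.03
tool_pos: [0.4792, -0.0189, 0.1198]
tool_rot: [0.001, -0.707, 0.708, -0.001]
contact_force: [-2.5, 2.1, 9.8]
gripper_width: 0.001
```

Call:
carry_out:
  moves:
    - [[0, 0, 0, 0, 0.012, 0.0125, -1], [0, 0, 0, 0, 0, 0.0125, -1], [0, 0, 0, 0, 0.012, 0.0125, -1], [0, 0, 0, 0, 0, 0.0125, -1], [0, 0, 0, 0, 0, 0, -1]]

```text
time: 35.45
tool_pos: [0.4792, -0.0189, 0.1193]
tool_rot: [0.002, -0.707, 0.708, -0.001]
contact_force: [-4.2, 2.0, 14.9]
gripper_width: 0.002
```

Call:
carry_out:
  moves:
    - [[0, 0, 0, 0, 0.012, 0.0125, -1], [0, 0, 0, 0, 0, 0.0125, -1], [0, 0, 0, 0, 0, 0.0125, -1], [0, 0, 0, 0, 0, 0, -1]]

```text
time: 35.78
tool_pos: [0.4793, -0.0189, 0.1186]
tool_rot: [0.002, -0.707, 0.708, -0.002]
contact_force: [-4.4, 2.7, 17.7]
gripper_width: -0.0
```

Call:
carry_out:
  moves:
    - [[0, 0, 0, 0, 0.012, 0.0125, -1], [0, 0, 0, 0, 0, 0.0125, -1], [0, 0, 0, 0, 0, 0, -1]]

```text
time: 36.03
tool_pos: [0.4792, -0.0189, 0.1181]
tool_rot: [0.002, -0.707, 0.708, -0.002]
contact_force: [-5.0, 2.2, 19.3]
gripper_width: -0.001
```

Call:
carry_out:
  moves:
    - [[0, 0, 0, 0, 0, -0.27, -1], [0, 0, 0, 0, 0, -0.27, -1], [0, 0, 0, 0, -0.54, 0, -1], [0, 0, 0, 0, -0.54, 0, -1], [0, 0, 0, 0, -0.54, 0, -1], [0, 0, 0, 0, 0, 0, -1], [0, 0, 0, 0, 0, 0.1, -1], [0, 0, 0, 0, 0, 0.1, -1]]

```text
time: 36.7
tool_pos: [0.5405, -0.0191, 0.1262]
tool_rot: [-0.0, -0.707, 0.708, 0.0]
contact_force: [-0.3, 0.3, 0.3]
gripper_width: 0.003
```

Call:
carry_out:
  moves:
    - [[0, 0, 0, 0, 0, 0.02, -1], [0, 0, 0, 0, 0, 0.02, -1], [0, 0, 0, 0, 0, 0.02, -1], [0, 0, 0, 0, 0, 0.02, -1], [0, 0, 0, 0, 0, 0.02, -1], [0, 0, 0, 0, 0, 0, -1]]

```text
time: 37.2
tool_pos: [0.541, -0.0191, 0.1228]
tool_rot: [0.0, -0.707, 0.708, -0.0]
contact_force: [-0.1, 0.4, 0.0]
gripper_width: -0.004
```

Call:
carry_out:
  moves:
    - [[0, 0, 0, 0, 0, 0.0125, -1], [0, 0, 0, 0, 0, 0.0125, -1], [0, 0, 0, 0, 0.012, 0.0125, -1], [0, 0, 0, 0, 0, 0.0125, -1], [0, 0, 0, 0, 0.012, 0.0125, -1], [0, 0, 0, 0, 0, 0.0125, -1], [0, 0, 0, 0, 0, 0, -1]]

```text
time: 37.78
tool_pos: [0.5401, -0.0191, 0.1198]
tool_rot: [-0.0, -0.707, 0.708, 0.0]
contact_force: [0.2, 0.3, 1.2]
gripper_width: -0.002
```

Call:
carry_out:
  moves:
    - [[0, 0, 0, 0, 0.012, 0.0125, -1], [0, 0, 0, 0, 0, 0.0125, -1], [0, 0, 0, 0, 0.012, 0.0125, -1], [0, 0, 0, 0, 0, 0.0125, -1], [0, 0, 0, 0, 0.012, 0.0125, -1], [0, 0, 0, 0, 0, 0.0125, -1], [0, 0, 0, 0, 0, 0, -1]]

```text
time: 38.37
tool_pos: [0.5402, -0.0192, 0.1188]
tool_rot: [0.001, -0.707, 0.708, -0.001]
contact_force: [-0.5, 1.0, 8.7]
gripper_width: -0.007
```

Call:
carry_out:
  moves:
    - [[0, 0, 0, 0, 0.012, 0.0125, -1], [0, 0, 0, 0, 0, 0.0125, -1], [0, 0, 0, 0, 0.012, 0.0125, -1], [0, 0, 0, 0, 0, 0.0125, -1], [0, 0, 0, 0, 0, 0, -1]]

```text
time: 38.78
tool_pos: [0.5403, -0.0192, 0.1183]
tool_rot: [0.002, -0.707, 0.708, -0.002]
contact_force: [-0.1, 0.3, 11.8]
gripper_width: -0.002
```

Call:
carry_out:
  moves:
    - [[0, 0, 0, 0, 0.012, 0.0125, -1], [0, 0, 0, 0, 0, 0.0125, -1], [0, 0, 0, 0, 0, 0, -1]]

```text
time: 39.03
tool_pos: [0.5403, -0.0192, 0.118]
tool_rot: [0.002, -0.707, 0.708, -0.003]
contact_force: [-1.4, 2.3, 14.5]
gripper_width: 0.002
```

Call:
carry_out:
  moves:
    - [[0, 0, 0, 0, 0, 0.0125, -1], [0, 0, 0, 0, 0, 0.0125, -1], [0, 0, 0, 0, 0, 0.0125, -1], [0, 0, 0, 0, 0, 0, -1]]

```text
time: 39.37
tool_pos: [0.5406, -0.0193, 0.1175]
tool_rot: [0.003, -0.707, 0.708, -0.003]
contact_force: [-1.6, 2.2, 17.2]
gripper_width: -0.003
```

Call:
carry_out:
  moves:
    - [[0, 0, 0, 0, 0, -0.27, -1], [0, 0, 0, 0, 0, -0.27, -1], [0, 0, 0, 0.45, -0.28, 0, -1], [0, 0, 0, 0.45, -0.28, 0, -1], [0, 0, 0, 0.44, -0.28, 0, -1], [0, 0, 0, 0, 0, 0, -1], [0, 0, 0, 0, 0, 0.1, -1], [0, 0, 0, 0, 0, 0.1, -1]]

```text
time: 40.03
tool_pos: [0.5702, -0.0724, 0.1252]
tool_rot: [-0.0, -0.707, 0.708, 0.001]
contact_force: [1.0, 0.4, -0.0]
gripper_width: -0.001
```

```bash
python3 lid.py scene; python3 - <<'E'
from plant import *
from h import *
g=grab_frame("scene")
cv2.imwrite("pics/s8.png",cv2.resize(g["frame"][180:300,270:400,::-1],None,fx=5,fy=5,interpolation=cv2.INTER_CUBIC))
E
```

```text
scene mid 859 z0 116.4mm tilt mm at 62: [ 0.1 -0.6] std mm 1.23
scene rim 210 z0 119.7mm tilt mm at 62: [-0.5 -0.7] std mm 1.49
scene seam 209 z0 117.5mm tilt mm at 62: [-0.2 -0.4] std mm 1.11
scene bench -0.8336136455130798
```

View pics/s8.png

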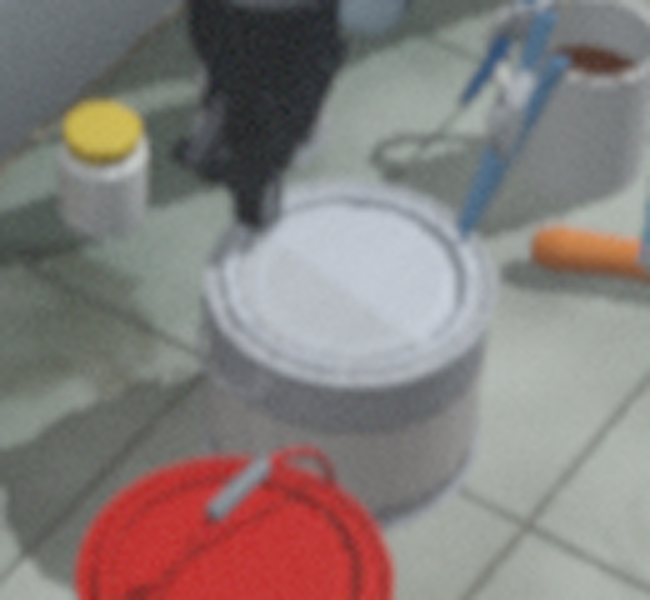

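Call:
carry_out:
  moves:
    - [[0, 0, 0, 0, -0.03, 0.025, -1], [0, 0, 0, 0, 0, 0.025, -1], [0, 0, 0, 0, 0, 0.025, -1], [0, 0, 0, 0, 0, 0.025, -1], [0, 0, 0, 0, 0, 0.0125, -1], [0, 0, 0, 0, 0, 0.0125, -1], [0, 0, 0, 0, 0, 0.0125, -1], [0, 0, 0, 0, 0, 0, -1]]

```text
time: 40.9
tool_pos: [0.572, -0.0728, 0.1204]
tool_rot: [0.0, -0.707, 0.708, 0.0]
contact_force: [0.2, 0.1, 0.4]
gripper_width: -0.004
```

Call:
carry_out:
  moves:
    - [[0, 0, 0, 0, 0.02, 0.025, -1], [0, 0, 0, 0, 0.02, 0.0125, -1], [0, 0, 0, 0, 0.02, 0.0125, -1], [0, 0, 0, 0, 0.02, 0.0125, -1], [0, 0, 0, 0, 0, 0.0125, -1], [0, 0, 0, 0, 0, 0, -1]]

```text
time: 41.4
tool_pos: [0.5707, -0.073, 0.1196]
tool_rot: [0.001, -0.707, 0.708, -0.002]
contact_force: [3.8, 1.2, 5.8]
gripper_width: -0.002
```

Call:
carry_out:
  moves:
    - [[0, 0, 0, 0, 0, 0.025, -1], [0, 0, 0, 0, 0, 0.025, -1], [0, 0, 0, 0, 0, 0.0125, -1], [0, 0, 0, 0, 0, 0.0125, -1], [0, 0, 0, 0, 0, 0, -1]]

```text
time: 41.82
tool_pos: [0.571, -0.0732, 0.1188]
tool_rot: [0.001, -0.707, 0.707, -0.002]
contact_force: [-2.6, 1.5, 15.1]
gripper_width: -0.002
```

Call:
carry_out:
  moves:
    - [[0, 0, 0, 0, 0, 0.0125, -1], [0, 0, 0, 0, 0, 0.0125, -1], [0, 0, 0, 0, 0, 0.0125, -1], [0, 0, 0, 0, 0, 0, -1]]

```text
time: 42.15
tool_pos: [0.5711, -0.0733, 0.118]
tool_rot: [0.001, -0.707, 0.707, -0.002]
contact_force: [-3.0, 1.4, 18.5]
gripper_width: 0.001
```

Call:
carry_out:
  moves:
    - [[0, 0, 0, 0, 0, -0.24, -1], [0, 0, 0, 0, 0, -0.24, -1], [0, 0, 0, 0.45, 0.23, 0, -1], [0, 0, 0, 0.45, 0.23, 0, -1], [0, 0, 0, 0.44, 0.23, 0, -1], [0, 0, 0, 0, 0, 0, -1], [0, 0, 0, 0, 0, 0.1, -1], [0, 0, 0, 0, 0, 0.1, -1]]

```text
time: 42.82
tool_pos: [0.5409, -0.1259, 0.1235]
tool_rot: [-0.0, -0.707, 0.708, 0.0]
contact_force: [-1.0, -0.8, 0.5]
gripper_width: -0.004
```

Call:
carry_out:
  moves:
    - [[0, 0, 0, 0, 0, 0.025, -1], [0, 0, 0, 0, 0, 0.025, -1], [0, 0, 0, 0, 0, 0.025, -1], [0, 0, 0, 0, 0.015, 0.025, -1], [0, 0, 0, 0, 0.015, 0.025, -1], [0, 0, 0, 0, 0.015, 0.025, -1], [0, 0, 0, 0, 0.015, 0.025, -1], [0, 0, 0, 0, 0, 0, -1]]

```text
time: 43.48
tool_pos: [0.5408, -0.1261, 0.1198]
tool_rot: [0.002, -0.707, 0.708, -0.002]
contact_force: [1.2, 3.0, 7.6]
gripper_width: 0.001
```

Call:
carry_out:
  moves:
    - [[0, 0, 0, 0, 0.01, 0.025, -1], [0, 0, 0, 0, 0, 0.025, -1], [0, 0, 0, 0, 0, 0.0125, -1], [0, 0, 0, 0, 0, 0, -1]]

```text
time: 43.82
tool_pos: [0.541, -0.1261, 0.1191]
tool_rot: [0.002, -0.707, 0.707, -0.002]
contact_force: [-1.5, 4.4, 14.4]
gripper_width: 0.004
```

Call:
carry_out:
  moves:
    - [[0, 0, 0, 0, 0, 0.0125, -1], [0, 0, 0, 0, 0, 0.0125, -1], [0, 0, 0, 0, 0, 0, -1]]

```text
time: 44.07
tool_pos: [0.5412, -0.1262, 0.1188]
tool_rot: [0.002, -0.707, 0.707, -0.002]
contact_force: [-2.7, 5.5, 17.9]
gripper_width: -0.002
```

Call:
carry_out:
  moves:
    - [[0, 0, 0, 0, 0, 0.0125, -1], [0, 0, 0, 0, 0, 0.0125, -1], [0, 0, 0, 0, 0, 0, -1]]

```text
time: 44.32
tool_pos: [0.5413, -0.1262, 0.1185]
tool_rot: [0.002, -0.707, 0.707, -0.002]
contact_force: [-4.0, 5.4, 20.7]
gripper_width: 0.001
```

Call:
carry_out:
  moves:
    - [[0, 0, 0, 0, 0, -0.25, -1], [0, 0, 0, 0, 0, -0.25, -1], [0, 0, 0, 0, 0.49, 0, -1], [0, 0, 0, 0, 0.49, 0, -1], [0, 0, 0, 0, 0.49, 0, -1], [0, 0, 0, 0, 0, 0, -1], [0, 0, 0, 0, 0, 0.1, -1], [0, 0, 0, 0, 0, 0.1, -1]]

```text
time: 44.98
tool_pos: [0.48, -0.1264, 0.1247]
tool_rot: [0.0, -0.707, 0.708, -0.001]
contact_force: [-0.1, -0.0, 0.7]
gripper_width: -0.0
```

Call:
carry_out:
  moves:
    - [[0, 0, 0, 0, 0, 0.025, -1], [0, 0, 0, 0, 0, 0.025, -1], [0, 0, 0, 0, 0, 0.025, -1], [0, 0, 0, 0, 0.015, 0.025, -1], [0, 0, 0, 0, 0.015, 0.025, -1], [0, 0, 0, 0, 0.015, 0.025, -1], [0, 0, 0, 0, 0.015, 0.025, -1], [0, 0, 0, 0, 0, 0, -1]]

```text
time: 45.65
tool_pos: [0.4794, -0.1264, 0.12]
tool_rot: [0.002, -0.707, 0.708, -0.002]
contact_force: [2.5, 2.5, 7.1]
gripper_width: -0.002
```

Call:
carry_out:
  moves:
    - [[0, 0, 0, 0, 0.01, 0.025, -1], [0, 0, 0, 0, 0, 0.0125, -1], [0, 0, 0, 0, 0, 0.0125, -1], [0, 0, 0, 0, 0, 0, -1]]

```text
time: 45.98
tool_pos: [0.4796, -0.1265, 0.1193]
tool_rot: [0.002, -0.707, 0.708, -0.003]
contact_force: [1.3, 2.6, 10.9]
gripper_width: 0.002
```

Call:
carry_out:
  moves:
    - [[0, 0, 0, 0, 0, 0.025, -1], [0, 0, 0, 0, 0, 0.0125, -1], [0, 0, 0, 0, 0, 0.0125, -1], [0, 0, 0, 0, 0, 0, -1]]

```text
time: 46.32
tool_pos: [0.4799, -0.1267, 0.1186]
tool_rot: [0.002, -0.707, 0.708, -0.003]
contact_force: [-1.7, 4.3, 17.4]
gripper_width: 0.003
```

Call:
carry_out:
  moves:
    - [[0, 0, 0, 0, 0, 0.0125, -1], [0, 0, 0, 0, 0, 0, -1]]

```text
time: 46.48
tool_pos: [0.48, -0.1268, 0.1183]
tool_rot: [0.002, -0.707, 0.707, -0.003]
contact_force: [-1.5, 3.3, 18.2]
gripper_width: -0.002
```

Call:
carry_out:
  moves:
    - [[0, 0, 0, 0, 0, -0.25, -1], [0, 0, 0, 0, 0, -0.25, -1], [0, 0, 0, -0.45, 0.24, 0, -1], [0, 0, 0, -0.45, 0.24, 0, -1], [0, 0, 0, -0.44, 0.24, 0, -1], [0, 0, 0, 0, 0, 0, -1], [0, 0, 0, 0, 0, 0.1, -1], [0, 0, 0, 0, 0, 0.1, -1]]

```text
time: 47.15
tool_pos: [0.4482, -0.0729, 0.125]
tool_rot: [-0.0, -0.707, 0.707, -0.0]
contact_force: [-0.0, 0.4, 0.5]
gripper_width: -0.001
```

Call:
carry_out:
  moves:
    - [[0, 0, 0, 0, 0, 0.025, -1], [0, 0, 0, 0, 0, 0.025, -1], [0, 0, 0, 0, 0, 0.025, -1], [0, 0, 0, 0, 0.015, 0.025, -1], [0, 0, 0, 0, 0.015, 0.025, -1], [0, 0, 0, 0, 0.015, 0.025, -1], [0, 0, 0, 0, 0.015, 0.025, -1], [0, 0, 0, 0, 0, 0, -1]]

```text
time: 47.82
tool_pos: [0.4473, -0.0731, 0.1202]
tool_rot: [0.001, -0.707, 0.708, -0.002]
contact_force: [0.9, 0.7, 6.9]
gripper_width: -0.002
```

Call:
carry_out:
  moves:
    - [[0, 0, 0, 0, 0.01, 0.025, -1], [0, 0, 0, 0, 0, 0.0125, -1], [0, 0, 0, 0, 0, 0.0125, -1], [0, 0, 0, 0, 0, 0, -1]]

```text
time: 48.15
tool_pos: [0.4474, -0.0732, 0.1196]
tool_rot: [0.001, -0.707, 0.708, -0.002]
contact_force: [-2.3, 0.6, 11.7]
gripper_width: -0.003
```

Call:
carry_out:
  moves:
    - [[0, 0, 0, 0, 0, 0.025, -1], [0, 0, 0, 0, 0, 0.0125, -1], [0, 0, 0, 0, 0, 0.0125, -1], [0, 0, 0, 0, 0, 0, -1]]

```text
time: 48.48
tool_pos: [0.4475, -0.0732, 0.1189]
tool_rot: [0.001, -0.707, 0.707, -0.002]
contact_force: [-4.9, 2.0, 19.6]
gripper_width: -0.005
```

Call:
carry_out:
  moves:
    - [[0, 0, 0, 0, 0, 0.0125, -1], [0, 0, 0, 0, 0, 0, -1]]

```text
time: 48.65
tool_pos: [0.4476, -0.0733, 0.1187]
tool_rot: [0.001, -0.707, 0.707, -0.002]
contact_force: [-6.6, 2.0, 21.0]
gripper_width: 0.003
```

Call:
carry_out:
  moves:
    - [[0, 0, 0, 0, 0, -0.25, -1], [0, 0, 0, 0, 0, -0.25, -1], [0, 0, 0, -0.45, -0.28, 0, -1], [0, 0, 0, -0.45, -0.28, 0, -1], [0, 0, 0, -0.44, -0.28, 0, -1], [0, 0, 0, 0, 0, 0, -1], [0, 0, 0, 0, 0, 0.1, -1], [0, 0, 0, 0, 0, 0.1, -1]]

```text
time: 49.32
tool_pos: [0.4785, -0.0193, 0.1251]
tool_rot: [-0.0, -0.707, 0.707, 0.0]
contact_force: [0.1, -0.7, 0.6]
gripper_width: 0.005
```

Call:
carry_out:
  moves:
    - [[0, 0, 0, 0, 0, 0.025, -1], [0, 0, 0, 0, 0, 0.025, -1], [0, 0, 0, 0, 0, 0.025, -1], [0, 0, 0, 0, 0.015, 0.025, -1], [0, 0, 0, 0, 0.015, 0.025, -1], [0, 0, 0, 0, 0.015, 0.025, -1], [0, 0, 0, 0, 0.015, 0.025, -1], [0, 0, 0, 0, 0, 0, -1]]

```text
time: 49.98
tool_pos: [0.4775, -0.0193, 0.12]
tool_rot: [0.001, -0.707, 0.708, -0.001]
contact_force: [0.2, 0.3, 3.8]
gripper_width: 0.003
```

Call:
carry_out:
  moves:
    - [[0, 0, 0, 0, 0.01, 0.025, -1], [0, 0, 0, 0, 0, 0.0125, -1], [0, 0, 0, 0, 0, 0.0125, -1], [0, 0, 0, 0, 0, 0, -1]]

```text
time: 50.32
tool_pos: [0.4778, -0.0192, 0.1194]
tool_rot: [0.001, -0.707, 0.708, -0.002]
contact_force: [-2.8, 1.3, 11.0]
gripper_width: 0.003
```

Call:
carry_out:
  moves:
    - [[0, 0, 0, 0, 0, 0.025, -1], [0, 0, 0, 0, 0, 0.0125, -1], [0, 0, 0, 0, 0, 0.0125, -1], [0, 0, 0, 0, 0, 0, -1]]

```text
time: 50.65
tool_pos: [0.4782, -0.0191, 0.1188]
tool_rot: [0.002, -0.707, 0.708, -0.002]
contact_force: [-5.1, 1.4, 17.4]
gripper_width: 0.001
```

Call:
carry_out:
  moves:
    - [[0, 0, 0, 0, 0, 0.0125, -1], [0, 0, 0, 0, 0, 0, -1]]

```text
time: 50.82
tool_pos: [0.4783, -0.0191, 0.1185]
tool_rot: [0.002, -0.707, 0.708, -0.002]
contact_force: [-3.7, 1.6, 17.3]
gripper_width: 0.0
```

Now the last point, at 60°. The commanded x is about 0.475.

Call:
carry_out:
  moves:
    - [[0, 0, 0, 0, 0, -0.25, -1], [0, 0, 0, 0, 0, -0.25, -1], [0, 0, 0, 0, -0.54, 0, -1], [0, 0, 0, 0, -0.54, 0, -1], [0, 0, 0, 0, -0.55, 0, -1], [0, 0, 0, 0, 0, 0, -1], [0, 0, 0, 0, 0, 0.1, -1], [0, 0, 0, 0, 0, 0.1, -1]]

```text
time: 51.48
tool_pos: [0.5406, -0.019, 0.1256]
tool_rot: [-0.0, -0.707, 0.708, 0.0]
contact_force: [-0.5, 0.8, 0.6]
gripper_width: -0.003
```

Call:
carry_out:
  moves:
    - [[0, 0, 0, 0, 0, 0.025, -1], [0, 0, 0, 0, 0, 0.025, -1], [0, 0, 0, 0, 0, 0.025, -1], [0, 0, 0, 0, 0.015, 0.025, -1], [0, 0, 0, 0, 0.015, 0.025, -1], [0, 0, 0, 0, 0.015, 0.025, -1], [0, 0, 0, 0, 0.015, 0.025, -1], [0, 0, 0, 0, 0, 0, -1]]

```text
time: 52.15
tool_pos: [0.5393, -0.0191, 0.1197]
tool_rot: [0.0, -0.707, 0.708, -0.0]
contact_force: [0.0, 0.7, 2.8]
gripper_width: -0.001
```

Call:
carry_out:
  moves:
    - [[0, 0, 0, 0, 0.01, 0.025, -1], [0, 0, 0, 0, 0, 0.0125, -1], [0, 0, 0, 0, 0, 0.0125, -1], [0, 0, 0, 0, 0, 0, -1]]

```text
time: 52.48
tool_pos: [0.5396, -0.0192, 0.119]
tool_rot: [0.001, -0.707, 0.708, -0.001]
contact_force: [-0.6, 0.5, 7.1]
gripper_width: -0.003
```

Call:
carry_out:
  moves:
    - [[0, 0, 0, 0, 0, 0.025, -1], [0, 0, 0, 0, 0, 0.0125, -1], [0, 0, 0, 0, 0, 0, -1]]

```text
time: 52.73
tool_pos: [0.5399, -0.0193, 0.1185]
tool_rot: [0.001, -0.707, 0.708, -0.001]
contact_force: [-2.1, -0.6, 11.5]
gripper_width: 0.0
```

Call:
carry_out:
  moves:
    - [[0, 0, 0, 0, 0, 0.025, -1], [0, 0, 0, 0, 0, 0.0125, -1], [0, 0, 0, 0, 0, 0, -1]]

```text
time: 52.98
tool_pos: [0.5403, -0.0194, 0.1179]
tool_rot: [0.001, -0.707, 0.708, -0.002]
contact_force: [-4.4, 1.0, 15.1]
gripper_width: 0.004
```

Call:
carry_out:
  moves:
    - [[0, 0, 0, 0, 0, 0.0125, -1], [0, 0, 0, 0, 0, 0.0125, -1], [0, 0, 0, 0, 0, 0, -1]]

```text
time: 53.23
tool_pos: [0.5405, -0.0195, 0.1176]
tool_rot: [0.001, -0.707, 0.708, -0.002]
contact_force: [-5.1, 1.5, 16.6]
gripper_width: -0.001
```

Call:
carry_out:
  moves:
    - [[0, 0, 0, 0, 0, -0.3, -1], [0, 0, 0, 0, 0, -0.6, -1], [0, 0, 0, 0, 0, -0.8, -1], [0, 0, 0, 0, 0, -0.8, -1], [0, 0, 0, 0.5, 0.2, -0.5, -1], [0, 0, 0, 0.8, 0.3, 0, -1], [0, 0, 0, 0.8, 0.3, 0, -1], [0, 0, 0, 0.8, 0.3, 0, -1]]

```text
time: 53.9
tool_pos: [0.4938, -0.136, 0.2336]
tool_rot: [-0.0, 0.707, -0.707, 0.0]
contact_force: [0.7, 0.1, -0.5]
gripper_width: 0.0
```

Call:
carry_out:
  moves:
    - [[0, 0, 0, 0.8, 0.3, 0, -1], [0, 0, 0, 0.8, 0.3, 0, -1], [0, 0, 0, 0.8, 0.3, 0, -1], [0, 0, 0, 0.8, 0.3, 0, -1], [0, 0, 0, 0.7, 0.2, 0, -1], [0, 0, 0, 0.3, 0, 0, -1], [0, 0, 0, 0, 0, 0, -1], [0, 0, 0, 0, 0, 0, -1]]

```text
time: 54.57
tool_pos: [0.4381, -0.3027, 0.2327]
tool_rot: [0.0, -0.706, 0.708, 0.001]
contact_force: [0.5, 0.7, 0.5]
gripper_width: -0.001
```

```bash
python3 lid.py scene top; python3 - <<'E'
from plant import *
from h import *
g=grab_frame("scene")
a=cv2.resize(g["frame"][180:300,270:400,::-1],None,fx=4,fy=4,interpolation=cv2.INTER_CUBIC)
cv2.imwrite("pics/s9.png",a)
t=grab_frame("top");cv2.imwrite("pics/t9.png",t["frame"][:,:,::-1])
print(state()['tool_pos'],state()['time'])
E
```

```text
scene mid 830 z0 116.5mm tilt mm at 62: [-0.3 -0.4] std mm 1.11
scene rim 212 z0 120.1mm tilt mm at 62: [-0.6 -0.6] std mm 1.38
scene seam 214 z0 117.8mm tilt mm at 62: [-0.1  0. ] std mm 1.03
scene bench -0.8421911517958087
top mid 1946 z0 115.6mm tilt mm at 62: [-0.2 -0.4] std mm 0.75
top rim 440 z0 119.6mm tilt mm at 62: [-0.2 -0.5] std mm 0.77
top seam 592 z0 116.8mm tilt mm at 62: [-0.1 -0.1] std mm 0.98
top bench -0.9837898399552847
[ 0.43841738 -0.30228579  0.23318951] 54.9667
```

View pics/s9.png

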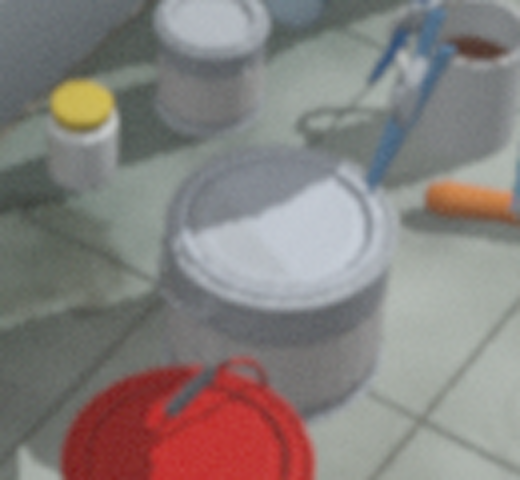

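View pics/t9.png

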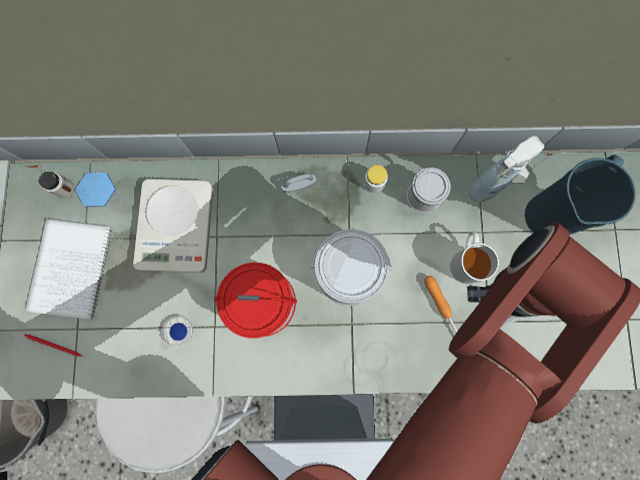

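```bash
python3 - <<'E'
from plant import *
from h import *
W=np.nanmean([cloud(grab_frame("top")) for _ in range(16)],0)
T0=cloud(np.load("top0.npz"))
P=W.reshape(-1,3);P=P[~np.isnan(P[:,0])]
# seam circle centre
c=np.array([.5095,-.0725])
k=(P[:,2]>.112)&(P[:,2]<.13)&(np.hypot(*(P[:,:2]-c).T)<.0785)
Q=P[k];d=Q[:,:2]-c;r=np.hypot(*d.T);a=np.degrees(np.arctan2(d[:,1],d[:,0]))%360
def ring(lo,hi):
    return [round(float(np.median(Q[(r>lo)&(r<hi)&(abs((a-t+180)%360-180)<15)][:,2]))*1e3,2) for t in range(0,360,30)]
for lo,hi in((.03,.045),(.045,.054),(.0575,.0605),(.0595,.0635),(.0625,.066),(.069,.0725),(.071,.0745)): print(lo,ring(lo,hi))
print(np.c_[np.arange(.05,.08,.001),[np.median(Q[(r>x)&(r<x+.001)][:,2])*1e3 for x in np.arange(.05,.08,.001)]].round(3).tolist())
B=W.reshape(-1,3);kk=(abs(B[:,2])<.01)&(np.hypot(*(B[:,:2]-c).T)<.2);A=np.c_[B[kk][:,:2]-c,np.ones(kk.sum())];print('bench plane',np.linalg.lstsq(A,B[kk][:,2],rcond=None)[0]*[62,62,1000])
t=grab_frame("top");cv2.imwrite("pics/t10.png",cv2.resize(t["frame"][220:312,300:410,::-1],None,fx=6,fy=6,interpolation=cv2.INTER_CUBIC))
E
```

```text
0.03 [115.36, 115.44, 115.3, 115.41, 115.48, 115.56, 115.75, 115.93, 116.04, 115.81, 115.75, 115.65]
0.045 [115.62, 115.64, 115.58, 115.55, 115.45, 115.75, 115.93, 116.11, 116.1, 116.17, 116.07, 115.8]
0.0575 [115.83, 115.78, 115.7, 115.83, 116.59, 118.48, 119.4, 119.53, 119.7, 119.7, 118.59, 116.89]
0.0595 [119.12, 118.71, 118.68, 118.88, 119.27, 119.62, 120.01, 120.23, 120.18, 120.25, 120.09, 119.71]
0.0625 [119.59, 119.18, 119.01, 119.02, 119.27, 118.93, 118.62, 118.73, 118.42, 119.55, 120.15, 119.67]
0.069 [115.99, 115.61, 115.57, 115.96, 116.27, 117.15, 117.07, 117.28, 117.24, 116.65, 116.84, 116.47]
0.071 [117.28, 117.11, 117.2, 117.3, 117.4, 117.3, 117.22, 117.15, 117.11, 117.27, 117.26, 117.52]
[[0.05, 115.579], [0.051, 115.567], [0.052, 115.676], [0.053, 115.607], [0.054, 115.673], [0.055, 115.578], [0.056, 115.722], [0.057, 115.775], [0.058, 116.482], [0.059, 118.703], [0.06, 119.475], [0.061, 119.772], [0.062, 119.862], [0.063, 119.538], [0.064, 119.064], [0.065, 118.069], [0.066, 115.524], [0.067, 115.371], [0.068, 115.487], [0.069, 115.676], [0.07, 116.189], [0.071, 117.141], [0.072, 117.367], [0.073, 117.305], [0.074, 117.201], [0.075, 116.918], [0.076, 116.255], [0.077, nan], [0.078, nan], [0.079, nan]]
bench plane [ 0.11482539  0.01384536 -1.01348167]
  return _methods._mean(a, axis=axis, dtype=dtype,
  ret = ret.dtype.type(ret / rcount)
```

View pics/t10.png

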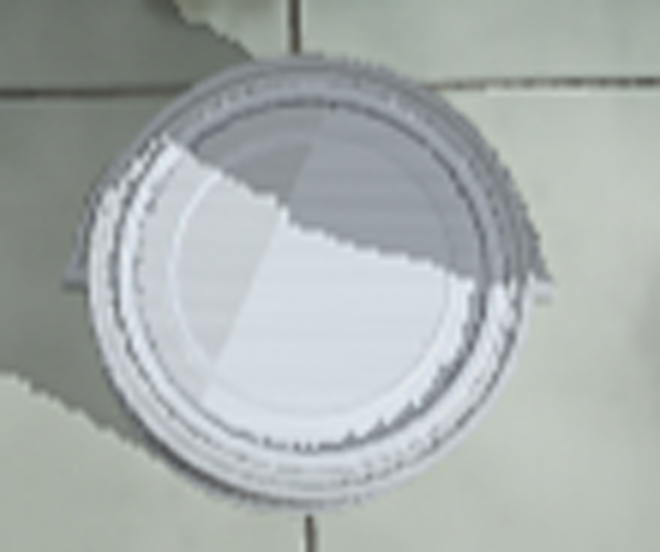

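Call:
carry_out:
  moves:
    - [[0, 0, 0, -0.8, -0.2, 0, -1], [0, 0, 0, -0.9, -0.2, 0, -1], [0, 0, 0, -0.9, -0.2, 0, -1], [0, 0, 0, -0.9, -0.2, 0, -1], [0, 0, 0, -0.6, -0.15, 0, -1], [0, 0, 0, -0.3, -0.08, 0.3, -1], [0, 0, 0, 0, 0, 0.6, -1], [0, 0, 0, 0, 0, 0.6, -1]]

```text
time: 56.48
tool_pos: [0.4803, -0.1267, 0.173]
tool_rot: [-0.0, 0.707, -0.707, 0.001]
contact_force: [0.7, -0.1, -1.3]
gripper_width: -0.001
```

Call:
carry_out:
  moves:
    - [[0, 0, 0, 0, 0, 0.5, -1], [0, 0, 0, 0, 0, 0.3, -1], [0, 0, 0, 0, 0, 0.15, -1], [0, 0, 0, 0, 0, 0.1, -1], [0, 0, 0, 0, 0, 0, -1], [0, 0, 0, 0, 0, 0, -1]]

```text
time: 56.98
tool_pos: [0.4802, -0.1275, 0.1321]
tool_rot: [0.0, -0.707, 0.708, -0.001]
contact_force: [0.2, 0.5, -0.6]
gripper_width: 0.002
```

Call:
carry_out:
  moves:
    - [[0, 0, 0, -0.05, 0, 0.06, -1], [0, 0, 0, 0, 0, 0.05, -1], [0, 0, 0, 0, 0, 0.05, -1], [0, 0, 0, 0, 0, 0.05, -1], [0, 0, 0, 0, 0, 0.025, -1], [0, 0, 0, 0, 0, 0.025, -1], [0, 0, 0, 0, 0, 0.025, -1], [0, 0, 0, 0, 0, 0, -1]]

```text
time: 57.65
tool_pos: [0.4797, -0.1251, 0.1204]
tool_rot: [-0.0, -0.707, 0.708, -0.0]
contact_force: [-1.8, 0.8, 4.4]
gripper_width: -0.001
```

Call:
carry_out:
  moves:
    - [[0, 0, 0, 0, 0.015, 0.025, -1], [0, 0, 0, 0, 0.015, 0.025, -1], [0, 0, 0, 0, 0.015, 0.025, -1], [0, 0, 0, 0, 0.015, 0.025, -1], [0, 0, 0, 0, 0, 0, -1]]

```text
time: 58.07
tool_pos: [0.4796, -0.1253, 0.1193]
tool_rot: [0.002, -0.707, 0.708, -0.002]
contact_force: [-1.0, 3.1, 13.6]
gripper_width: -0.001
```

Call:
carry_out:
  moves:
    - [[0, 0, 0, 0, 0.015, 0.025, -1], [0, 0, 0, 0, 0, 0.0125, -1], [0, 0, 0, 0, 0, 0, -1]]

```text
time: 58.32
tool_pos: [0.4797, -0.1254, 0.1188]
tool_rot: [0.002, -0.707, 0.708, -0.003]
contact_force: [-1.7, 3.9, 16.4]
gripper_width: 0.001
```

Call:
carry_out:
  moves:
    - [[0, 0, 0, 0, 0, 0.0125, -1], [0, 0, 0, 0, 0, 0.0125, -1], [0, 0, 0, 0, 0, 0.0125, -1], [0, 0, 0, 0, 0, 0, -1]]

```text
time: 58.65
tool_pos: [0.4799, -0.1256, 0.1181]
tool_rot: [0.002, -0.707, 0.708, -0.003]
contact_force: [-2.7, 4.4, 20.1]
gripper_width: 0.003
```

Call:
carry_out:
  moves:
    - [[0, 0, 0, 0, 0, 0.0125, -1], [0, 0, 0, 0, 0, 0.0125, -1], [0, 0, 0, 0, 0, 0, -1]]

```text
time: 58.9
tool_pos: [0.48, -0.1256, 0.1177]
tool_rot: [0.002, -0.707, 0.707, -0.003]
contact_force: [-3.6, 3.9, 22.5]
gripper_width: -0.001
```

Call:
carry_out:
  moves:
    - [[0, 0, 0, 0, 0, -0.3, -1], [0, 0, 0, 0, 0, -0.6, -1], [0, 0, 0, 0, 0, -0.8, -1], [0, 0, 0, 0, 0, -0.8, -1], [0, 0, 0, 0.4, 0.1, -0.5, -1], [0, 0, 0, 0.8, 0.2, 0, -1], [0, 0, 0, 0.8, 0.2, 0, -1], [0, 0, 0, 0.8, 0.2, 0, -1]]

```text
time: 59.57
tool_pos: [0.4482, -0.2381, 0.2323]
tool_rot: [0.0, -0.707, 0.707, -0.001]
contact_force: [0.3, -0.5, 0.2]
gripper_width: 0.001
```

Call:
carry_out:
  moves:
    - [[0, 0, 0, 0.8, 0.2, 0, -1], [0, 0, 0, 0.8, 0.2, 0, -1], [0, 0, 0, 0.3, 0, 0, -1], [0, 0, 0, 0, 0, 0, -1], [0, 0, 0, 0, 0, 0, -1], [0, 0, 0, 0, 0, 0, -1]]

```text
time: 60.07
tool_pos: [0.4325, -0.3119, 0.2313]
tool_rot: [0.0, -0.707, 0.707, 0.0]
contact_force: [-0.6, -0.9, 0.3]
gripper_width: 0.0
```

```bash
python3 lid.py scene top; python3 - <<'E'
from plant import *
from h import *
t=grab_frame("top");w=cloud(t);w0=cloud(np.load("top0.npz"))
# bail: points just outside tin at +x, z .04-.1
d=w-np.array([.5095,-.0725,0]);k=(d[...,0]>.03)&(d[...,0]<.11)&(abs(d[...,1])<.09)&(w[...,2]>.03)&(w[...,2]<.105)
print('pts at +x side z .03-.105',k.sum(), w[k].mean(0) if k.sum() else '', w[k].max(0) if k.sum() else '')
k=(np.hypot(d[...,0],d[...,1])<.1)&(w[...,2]>.13);print('above .13 over tin',k.sum())
cv2.imwrite("pics/t11.png",cv2.resize(t["frame"][220:312,300:410,::-1],None,fx=6,fy=6,interpolation=cv2.INTER_CUBIC))
print(state()['time'],state()['tool_pos'],state()['joint_vel'].round(3))
E
```

```text
scene mid 820 z0 116.4mm tilt mm at 62: [ 0.1 -0.1] std mm 1.09
scene rim 228 z0 119.6mm tilt mm at 62: [-0.  -0.3] std mm 1.71
scene seam 234 z0 117.6mm tilt mm at 62: [-0.4 -0. ] std mm 1.3
scene bench -0.7779044892231024
top mid 1958 z0 115.5mm tilt mm at 62: [ 0.  -0.2] std mm 0.74
top rim 433 z0 119.5mm tilt mm at 62: [-0.1 -0.3] std mm 0.75
top seam 564 z0 116.8mm tilt mm at 62: [-0.1 -0.2] std mm 0.88
top bench -0.9555348403689212
pts at +x side z .03-.105 11 [ 0.55011955 -0.002933    0.08307014] [0.56178487 0.00189817 0.0893963 ]
above .13 over tin 0
60.4167 [ 0.43253693 -0.31238047  0.2318039 ] [-0.005  0.004 -0.003 -0.001 -0.001 -0.   ]
```

View pics/t11.png

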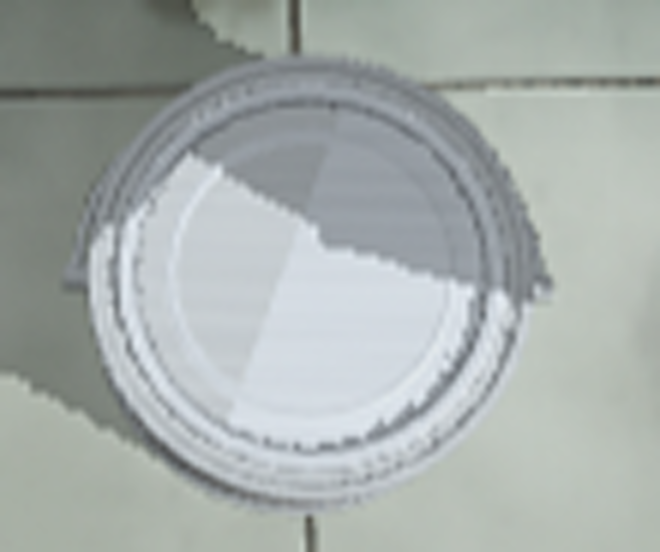

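The lid now reads level. The visible handle wire lies at about 1.9 rad, below the ears on the far side, and nothing stands over the lid. I'm handing the job in.

```bash
python3 -c "
from plant import *
print(ticket.job_done())"
```

```text
the job is handed in; nothing more can be done
None
```

I folded the handle down to the far side of the tin, pressed the lid home in stages, and handed the job in at about 60 s of the 72 s allowed.

- **Handle:** I pushed it over with the shut fingertips before touching the lid. The last pictures put it at about 1.9 rad, beyond the 1.5 rad needed.
- **Pressing:** I went round the rim at six points, 60° apart. The first round moved the lid part way, the second took it to the stop, and the third checked every point. I then pressed once more at 240° (measured from straight away from the robot, counter-clockwise from above). The highest upward force I read at the end of a move was about 22 N.
- **Is it home?** In the third round every point gave way only springily, with no further sinking that I could tell. The third-round presses at 0°, 60°, 120° and 240° were less clear than the other two, and 60° only reached about 17 N. The extra press at 240° was springy throughout.
- **Check that disagreed:** Before that extra press, the top camera showed the 240° side roughly 1 mm higher than the side opposite. Afterwards both cameras put the tilt at 0.3 mm or less.
- **Height:** The rim measured 2.0 to 2.7 mm above the top seam, not the nominal 3.5 mm. I put this down to camera error, since the bench itself read about 1 mm low and narrow edges blur low.
- **Surroundings:** In the pictures the tin and the other things stand where they were. The shaft of the screwdriver and the spanner beside it were partly hidden by the arm in the last full view.

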